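Load glued spools into the drying cabinet and set the airflow

TASK

Put the freshly glued spools into the drying cabinet: first slide the black airflow grip on the grey control box fully back to its off end (the narrow end of the printed wedge), then pull the drawer well open, stand every spool that is there upright on the drawer floor, and push the drawer fully shut. Only then slide the grip until the line on its top is level with the tip of the brass pointer beside the track; keep the airflow off whenever the drawer is open, and leave the other things on the bench where they are.

Things in the scene. Friction and masses are not known exactly. Their poses are not given: they have to be found in the camera images.
- cabinet: Wooden drying cabinet, fixed, 240 mm deep (x), 300 mm wide (y), 105 mm high, with a round fan vent on top and one drawer at its front (its -x side). Origin: centre of its underside; the drawer opens along its -x axis. It stands at a different place and yaw (within 0.15 rad of facing the robot) each time.
- cabinet_drawer0 (a joint): How far the drawer is out, m: 0 shut, 0.166 at its stop; sliding takes a few N and it stays where it is left. It may start a few mm open.
- cabinet_drawer0_handle (a point): Centre of the drawer's bar handle: a horizontal steel bar 11 mm thick and 120 mm long, parallel to the cabinet's y axis, on two short legs near its ends, 35 mm in front of the drawer front and about 38 mm below the cabinet's top. From above, one finger fits between bar and front (29 mm gap). Moves with the drawer; axes as the cabinet's.
- drawer_floor (a point): Centre of the upper face of the drawer's inner floor, 22 mm above the bench; moves with the drawer; axes as the cabinet's. The inside reaches 97 mm each way in x and 135 mm in y; side walls rise 61 mm, the front 72 mm above the floor. With the drawer out by d mm, the floor is open to above from x = -97 mm to x = d - 103 mm in this frame.
- control: Grey control box, fixed, 90 mm (x) by 240 mm (y), 45 mm high. Origin: centre of its underside. Track along its y axis in the middle of its top; a white wedge is printed on the -x side of the track, narrow at the off end (-y), broad at full airflow (+y). It and the paper sheet swap places (near or far) from start to start.
- airflow (a joint): Position of the sliding grip, m: 0 off (at the box's -y end of the track), 0.14 full (towards the box's +y). About 2 N moves it; it stays where it is left.
- airflow_top (a point): Centre of the top of the black sliding grip: 26 mm (x, across the track) by 16 mm (y, along the track), 32 mm tall above the box top, with a white line across its top. Axes as the control box's.
- pointer: Small flat brass pointer, fixed on the box top on the +x side of the track, 4 mm high, its tip towards the track. Origin: its underside, 30 mm to the +x side of the track's middle line; axes as the box's. The grip is set right when it has the same y as this in the box's frame.
- sheet: White sheet of paper, 170 x 310 mm, flat on the bench, on which the spools stand at the start. Look only. Origin: its centre.
- spool1: Glued spool standing on end on the paper: two wooden flanges 44 mm across and 8 mm thick on a 32 mm core, 38 mm tall, about 40 g. Origin: centre of its underside; z along its axis. Three to five of the five spools are there; an absent one reads None.
- spool2: Glued spool standing on end on the paper: two wooden flanges 44 mm across and 8 mm thick on a 32 mm core, 38 mm tall, about 40 g. Origin: centre of its underside; z along its axis. Three to five of the five spools are there; an absent one reads None.
- spool3: Glued spool standing on end on the paper: two wooden flanges 44 mm across and 8 mm thick on a 32 mm core, 38 mm tall, about 40 g. Origin: centre of its underside; z along its axis. Three to five of the five spools are there; an absent one reads None.
- spool4: Glued spool standing on end on the paper: two wooden flanges 44 mm across and 8 mm thick on a 32 mm core, 38 mm tall, about 40 g. Origin: centre of its underside; z along its axis. Three to five of the five spools are there; an absent one reads None.
- spool5: Glued spool standing on end on the paper: two wooden flanges 44 mm across and 8 mm thick on a 32 mm core, 38 mm tall, about 40 g. Origin: centre of its underside; z along its axis. Three to five of the five spools are there; an absent one reads None.
- glue: Bystander: white glue bottle with a pointed nozzle, 72 mm across, 215 mm tall. Origin: centre of its underside.
- driver: Bystander: screwdriver with a red handle, lying.
- pencil: Bystander: flat carpenter's pencil, 165 mm long, lying between the paper and the cabinet's side of the table.
- tube: Bystander: plain paper tube without flanges, 36 mm across, 55 mm tall, standing.
- wheel: Bystander: wooden disc, 60 mm across, 14 mm thick.
- offcut: Bystander: dark wooden offcut 140 x 50 x 20 mm.
- sanding: Bystander: cork sanding block 90 x 50 x 28 mm.
Not all that is in view belongs to the job. What is shaped like the spool2 but blue is not meant.

How it is judged:
On the way, in this order (a step that is already met when the one before it is completed fails the run):
1. the airflow grip is fully back at off (within 6 mm), the drawer still shut (value of joint airflow below 0.006 m and value of joint cabinet_drawer0 below 0.05 m), for 0.2 s.
2. the drawer is pulled open by more than 100 mm (value of joint cabinet_drawer0 above 0.1 m), for 0.2 s.
3. every spool stands upright in the drawer (x of spool1 in the frame of drawer_floor between -0.096 and 0.096 m and y of spool1 in the frame of drawer_floor between -0.133 and 0.133 m and ((angle between spool1's own z axis and vertical below 0.2 rad and z of spool1 in the frame of drawer_floor between -0.008 and 0.008 m) or (angle between spool1's own z axis and vertical above 2.94 rad and z of spool1 in the frame of drawer_floor between 0.03 and 0.046 m)) and linear speed of each of spool1, spool2, spool3, spool4, spool5 below 0.03 m/s and x of spool2 in the frame of drawer_floor between -0.096 and 0.096 m and y of spool2 in the frame of drawer_floor between -0.133 and 0.133 m and ((angle between spool2's own z axis and vertical below 0.2 rad and z of spool2 in the frame of drawer_floor between -0.008 and 0.008 m) or (angle between spool2's own z axis and vertical above 2.94 rad and z of spool2 in the frame of drawer_floor between 0.03 and 0.046 m)) and x of spool3 in the frame of drawer_floor between -0.096 and 0.096 m and y of spool3 in the frame of drawer_floor between -0.133 and 0.133 m and ((angle between spool3's own z axis and vertical below 0.2 rad and z of spool3 in the frame of drawer_floor between -0.008 and 0.008 m) or (angle between spool3's own z axis and vertical above 2.94 rad and z of spool3 in the frame of drawer_floor between 0.03 and 0.046 m)) and x of spool4 in the frame of drawer_floor between -0.096 and 0.096 m and y of spool4 in the frame of drawer_floor between -0.133 and 0.133 m and ((angle between spool4's own z axis and vertical below 0.2 rad and z of spool4 in the frame of drawer_floor between -0.008 and 0.008 m) or (angle between spool4's own z axis and vertical above 2.94 rad and z of spool4 in the frame of drawer_floor between 0.03 and 0.046 m)) and x of spool5 in the frame of drawer_floor between -0.096 and 0.096 m and y of spool5 in the frame of drawer_floor between -0.133 and 0.133 m and ((angle between spool5's own z axis and vertical below 0.2 rad and z of spool5 in the frame of drawer_floor between -0.008 and 0.008 m) or (angle between spool5's own z axis and vertical above 2.94 rad and z of spool5 in the frame of drawer_floor between 0.03 and 0.046 m))), for 0.2 s.
4. the drawer is fully shut (within 6 mm) with the spools in it (all of step 3 and value of joint cabinet_drawer0 below 0.006 m), for 0.2 s.
5. the airflow grip is level with the pointer (within 4 mm) (y of airflow_top in the frame of pointer between -0.004 and 0.004 m and velocity of joint airflow between -0.01 and 0.01 m/s), for 0.2 s.
At the end, for the whole second after the job is handed in: The drawer is shut to within 6 mm, every spool that is there stands upright (within 0.2 rad) on the drawer floor and is at rest, and the airflow grip's middle is level with the pointer to within 4 mm along the track (all of step 4 and all of step 5); the robot touches nothing.
It fails at once if the airflow is on (grip more than 15 mm from off) while the drawer is open by more than 50 mm (value of joint cabinet_drawer0 above 0.05 m and value of joint airflow above 0.015 m).
It fails at once if a bystander is moved by more than 60 mm (distance of any of glue, driver, pencil, tube, wheel, offcut, sanding from where it was at the start of the episode above 0.06 m).
Of spool1, spool2, spool3, spool4, spool5 only 3 to 5 are there at a start; the rules pass over those that are not, and their reading is None.
At some moment in a run one of spool1, spool2, spool3, spool4, spool5 may be knocked a few centimetres aside while the robot is not near it.
It also fails if it takes over 210 s, if anything falls off the work surface, if the arm or the gripper's body presses on something with over 40 N, if the wrist force passes 120 N, or if a joint passes its speed limit or range.

ROBOT

A 7-joint arm with a two-finger parallel gripper is mounted at the origin on the work surface. World frame = base frame: x ahead of the robot, y to its left, z up, the work surface at z = 0. Lengths are in m, angles in rad, forces in N, time in s.
With the tool pointing down it reaches from about 0.4 to 0.85 m from the base axis. Payload 10.4 kg.
Tool frame: the origin (TCP) lies on the centre line of the jaws, within the pads' length; the fingertips stand 11 mm ahead of it and the grasp point (between the pads) lies 8 mm behind it; z points along the fingers, y is the line along which they close (so a half turn about z gives the same grasp; the last joint's range is limited). The gripper opens to 87 mm and grips with 3 to 60 N. Pads are 19 mm wide; open, the fingers measure 117 mm over their backs; the gripper's body (75 mm by 190 mm) begins 51 mm behind the grasp point.
Start: joints at [-1.168, 0.332, -0.065, 1.46, 0.022, 1.35, -0.088], TCP at [0.258, 0.569, 0.234] pointing down, gripper open.
Joint ranges: [-2.6, 2.6], [-0.5, 2.12], [-1.47, 1.34], [0.16, 2.42], [-1.27, 4.41], [0.06, 2.06], [-2.6, 2.6]. Speed limits (rad/s): [2.22, 2.22, 2.79, 2.79, 3.14, 3.14, 3.14].

INTERFACE

Orientations are given as a rotation vector (axis times angle).
In Python, from cell import status, optics, order gives the robot as it stands.
- The arm moves only by the tool arm_command, never from a script. Its argument "targets" is a list of rows, each a list of 3 entries, a list of its own where there are three numbers: the finger opening in mm, from 0 to 87, then the shift along the tool's x, y, z in mm, then the turn, a rotation vector about the tool's x, y, z in rad. A call has 1 to 8 rows; each row shifts and turns the commanded pose from where the row before left it, along the tool's axes as they then stand; what a row does not reach is not made up. A row lasts 1/8 s, in which the tool goes at most 62.5 mm and 10.7 degrees, less where a joint would pass 70% of its speed; a pose out of reach is approached as far as the arm can. A call is refused whole if a number of a shift passes 62.5 or a number of a turn 0.188, either way. A call with a gripper value outside its range is refused whole. The fingers move at their own pace and stop on an object; "newtons" is the grip in N (left out, the last holds). Time passes only in rows, so rows that do not move let the fingers close. It gives the time, the measured TCP pose, the force, the opening and the grip force at its end, in the units of the state.
- status.read_state(): the state, without advancing time (a new reading comes with each control period).
- optics.snapshot(name): name is "scene" or "top" or "wrist"; returns a dict with "img" (384x512x3 uint8, blue, green, red), "z_map" (384x512 float32, m along the optical axis (not along the pixel's ray), 0 where there is no reading), "fx", "fy", "cx", "cy" (pixels), "xyz" and "attitude" of the camera in the world. Camera axes: x right, y down, z forward; pixel columns grow to the right and rows downward; lengths in m; the calibration is good to about 2 mm. A picture is of the moment at which its call begins.
- order.job_done(): hands the job in; it is judged then, once.
The state is a dict: "clock": time; "q": joint angles; "dq": joint speeds; "tau": joint torques, N m; "eef_pos": TCP position; "orientation": TCP orientation; "force": force on the tool from outside, world axes, zero at the start; "torque": the same for the moment, N m; "width": finger opening in m; "finger_force": force on a finger pad.
Only numpy, scipy, OpenCV 4.12 (cv2) and the standard library are available. Lean on these libraries where they do the work, as an engineer would, in place of code of your own. Each camera call takes 0.05 s, during which the arm holds its last target. There are 200 camera calls.

## Working session

There is one attempt and no reset: what is moved stays moved. The work goes in short steps, Python scripts to look and compute and a tool call to move; the robot and the scene stay as the last step left them, time stands still between calls to the robot, and variables do not carry over. Pictures are saved under pics/ and viewed, at most 14 in all, crops included, and the job is handed in when it is done.

Besides the shell and the picture viewer there is one more tool, called after "Call:" as name(argument=value, ...) on one line, values as JSON. arm_command: Moves the arm, as the interface text tells. Its arguments: {"type":"object","properties":{"targets":{"type":"array","items":{"type":"array"}},"newtons":{"type":"number"}},"required":["targets"]}

```bash
ls; mkdir -p pics; cat > h.py <<'E'
import numpy as np, cv2
from scipy.spatial.transform import Rotation as R
from cell import status, optics, order
def rot(a):
    a=np.array(a,float)
    if a.shape==(3,3): return a
    return R.from_rotvec(a.ravel()).as_matrix() if a.size==3 else R.from_quat(a).as_matrix()
def pts(s):
    h,w=s['z_map'].shape; u,v=np.meshgrid(np.arange(w),np.arange(h)); z=s['z_map']
    P=np.stack([(u-s['cx'])/s['fx']*z,(v-s['cy'])/s['fy']*z,z],-1)
    return P@rot(s['attitude']).T+np.array(s['xyz'])
def ray(s,u,v,h):
    d=rot(s['attitude'])@np.array([(u-s['cx'])/s['fx'],(v-s['cy'])/s['fy'],1]); o=np.array(s['xyz'])
    return o+d*(h-o[2])/d[2]
E
python3 - <<'E'
from h import *
st=status.read_state(); print(st)
for n in ['scene','top']:
    s=optics.snapshot(n); print(n,s['xyz'],s['attitude'],s['fx'],s['cx'],s['cy'],(s['z_map']==0).mean())
    np.save(f'{n}.npy',s,allow_pickle=True)
    cv2.imwrite(f'pics/{n}0.png',cv2.resize(s['img'],(800,600),interpolation=cv2.INTER_CUBIC))
E
```

```text
pics
{'clock': 0.0, 'q': array([-1.16759582,  0.33285203, -0.06469911,  1.46091469,  0.02156533,
        1.34989179, -0.08853454]), 'dq': array([ 0.00012145,  0.00120921,  0.00053748, -0.00140573,  0.00031077,
       -0.00067878, -0.00090547]), 'tau': array([-2.07395010e-04, -6.23271060e+01,  2.43762141e-02, -3.89878964e+01,
       -6.12819172e-02,  4.00708860e-02,  1.47834317e-04]), 'eef_pos': array([0.25800209, 0.5688689 , 0.23277901]), 'orientation': array([-6.63783931e-01, -3.07039912e+00,  2.11597898e-03]), 'force': array([0.07317447, 0.53261494, 0.7278024 ]), 'torque': array([0.00478355, 0.01066814, 0.00803896]), 'finger_force': 0.0, 'width': 0.08707820288011568}
scene [ 1.21818486 -0.62377492  1.01254568] [-2.21939168 -1.02893037  0.40333072] 434.5175386496601 256.2109087276794 191.44883361997708 0.0038655598958333335
top [ 0.47075798 -0.06226144  1.19463174] [-2.20388307  2.15108814 -0.09022218] 471.3770616224197 249.38331420302478 196.5003862750749 0.0038197835286458335
```

View pics/top0.png

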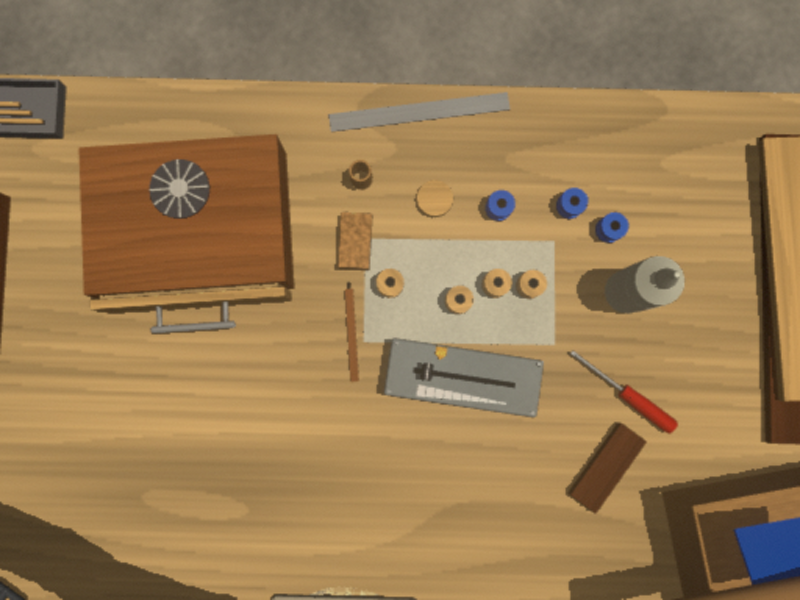

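View pics/scene0.png

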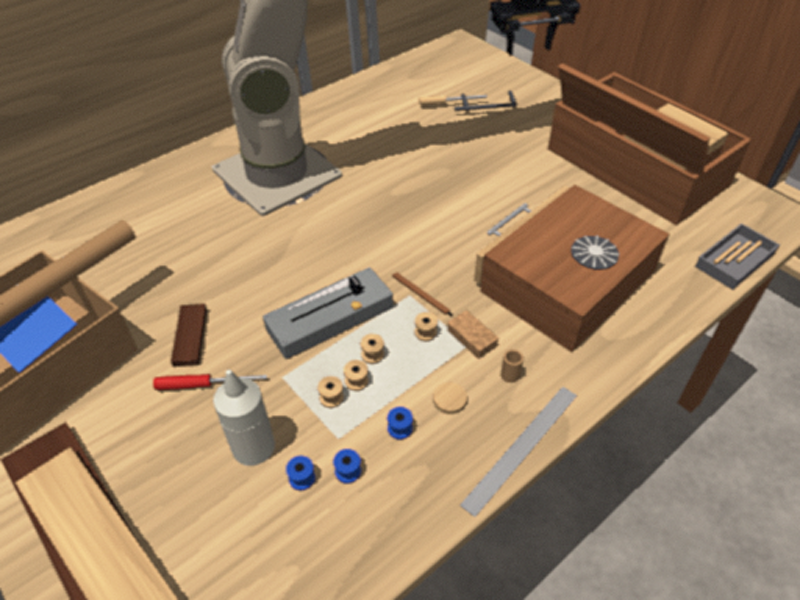

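The pictures show four wooden spools on the paper, at about (390,283), (460,299), (498,282) and (533,284) in the 800-px top view. Things they could be confused with:
- blue spools at (500,205), (572,203) and (612,227)
- the disc at (434,200)
- the tube at (359,174)

I choose the four wooden ones with flanges on the paper. The grip is at (425,372), the pointer at (441,352) and the handle at (193,327).

```bash
cat > m.py <<'E'
from h import *
def rect(P,m):
    return cv2.minAreaRect((P[m][:,:2]*1000).astype(np.float32))
def spools(s,box):
    # box world xmin,xmax,ymin,ymax ; top face points
    P=pts(s); hsv=cv2.cvtColor(s['img'],cv2.COLOR_BGR2HSV)
    m=(abs(P[...,2]-0.038)<0.008)&(P[...,0]>box[0])&(P[...,0]<box[1])&(P[...,1]>box[2])&(P[...,1]<box[3])
    m&=~((hsv[...,0]>95)&(hsv[...,0]<135)&(hsv[...,1]>100))
    n,l,st,c=cv2.connectedComponentsWithStats(m.astype(np.uint8))
    out=[]
    for i in range(1,n):
        if st[i,4]>60:
            cs,_=cv2.findContours((l==i).astype(np.uint8),cv2.RETR_EXTERNAL,cv2.CHAIN_APPROX_NONE)
            (u,v),r=cv2.minEnclosingCircle(cs[0]); p=ray(s,u,v,0.038)
            out.append((round(u),round(v),round(r,1),st[i,4],np.round(p[:2]*1000,1)))
    return out
E
python3 - <<'E'
from m import *
s=np.load('top.npy',allow_pickle=True).item(); P=pts(s); Z=P[...,2]
print('bench z',np.median(Z[300:330,120:200]))
W=lambda x0,x1,y0,y1:(P[...,0]>x0)&(P[...,0]<x1)&(P[...,1]>y0)&(P[...,1]<y1)
for o in spools(s,(0.3,0.75,-0.4,0.15)): print('spool',o)
cab=(abs(Z-.105)<.006)&W(.3,.8,.1,.6); print('cab',rect(P,cab),cab.sum())
ctl=(abs(Z-.045)<.006)&W(.2,.55,-.35,.1);print('ctl',rect(P,cv2.erode(ctl.astype(np.uint8),np.ones((2,2)))>0))
g=(abs(Z-.077)<.008)&W(.25,.55,-.35,.1);print('grip',rect(P,g),g.sum(),np.median(P[g],0))
hd=(abs(Z-.067)<.012)&W(.25,.5,.1,.6);print('handle',rect(P,hd),hd.sum(),P[hd].mean(0))
hsv=cv2.cvtColor(s['img'],cv2.COLOR_BGR2HSV)
br=(hsv[...,0]>12)&(hsv[...,0]<32)&(hsv[...,1]>110)&(abs(Z-.047)<.01)&W(.3,.5,-.2,.1)
vv,uu=np.nonzero(br);print('brass',br.sum(),uu.mean(),vv.mean(),ray(s,uu.mean(),vv.mean(),.049))
for v,u in zip(vv,uu): print((u,v),end=' ')
for n in ['glue']: 
  gm=(Z>.15)&W(.2,.8,-.6,.1); print(n,P[gm].mean(0),P[gm].max(0))
c=s['img'][140:275,215:365]
cv2.imwrite('pics/crop.png',cv2.resize(c,None,fx=5,fy=5,interpolation=cv2.INTER_CUBIC)[:600])
E
```

```text
bench z 0.0009517814547903569
spool (249, 180, 8.8, np.int32(244), array([608.5, -58.4]))
spool (318, 180, 8.9, np.int32(248), array([ 612.9, -228.5]))
spool (341, 181, 8.8, np.int32(245), array([ 612.2, -284. ]))
spool (294, 191, 8.8, np.int32(241), array([ 584.7, -168.5]))
spool (297, 242, 51.7, np.int32(2087), array([ 459.9, -177.7]))
cab ((687.2431030273438, 257.3104553222656), (245.609619140625, 302.5151672363281), 5.280993461608887) 11155
ctl ((460.37890625, -178.19061279296875), (237.16513061523438, 87.14872741699219), 82.84483337402344)
grip ((468.97320556640625, -117.9612808227539), (15.810812950134277, 25.664213180541992), 83.0998306274414) 72 [ 0.46824195 -0.11764982  0.07732037]
handle ((0.0, 0.0), (0.0, 0.0), 0.0) 0 [nan nan nan]
brass 21 281.4761904761905 226.85714285714286 [ 0.49551342 -0.13903087  0.049     ]
(np.int64(279), np.int64(225)) (np.int64(280), np.int64(225)) (np.int64(279), np.int64(226)) (np.int64(280), np.int64(226)) (np.int64(281), np.int64(226)) (np.int64(282), np.int64(226)) (np.int64(283), np.int64(226)) (np.int64(284), np.int64(226)) (np.int64(285), np.int64(226)) (np.int64(279), np.int64(227)) (np.int64(280), np.int64(227)) (np.int64(281), np.int64(227)) (np.int64(282), np.int64(227)) (np.int64(283), np.int64(227)) (np.int64(284), np.int64(227)) (np.int64(280), np.int64(228)) (np.int64(281), np.int64(228)) (np.int64(282), np.int64(228)) (np.int64(283), np.int64(228)) (np.int64(281), np.int64(229)) (np.int64(282), np.int64(229)) glue [ 0.53825905 -0.25078151  0.67793573] [ 0.64116725 -0.06226144  1.19463174]<stdin>:9: RuntimeWarning: Mean of empty slice.
  ret = um.true_divide(
```

View pics/crop.png

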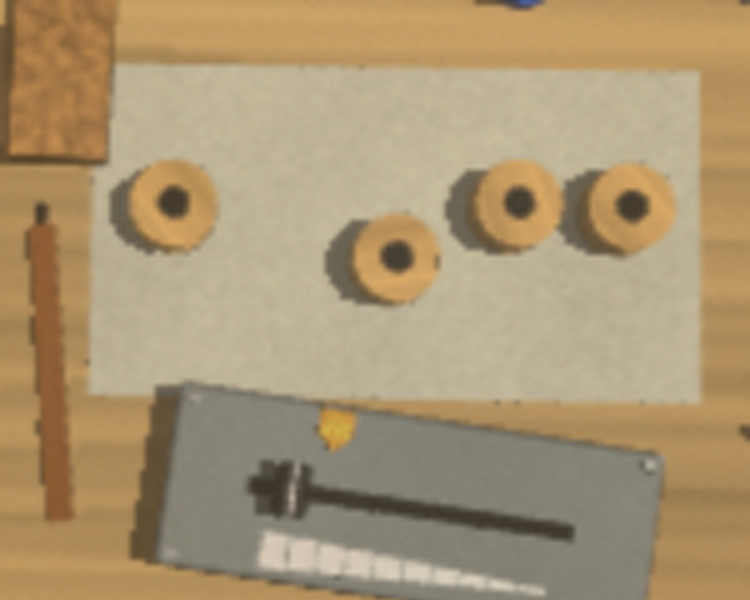

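The crop confirms four wooden, bored spools on the paper, with the grip near the broad (full) end at (285,487) and the brass tip at (335,447). Next I get the handle and plan the slider move.

```bash
cat > plan.py <<'E'
from h import *
def plan(wps, start=None):
    """wps: (x,y,z mm, tool-y yaw deg, n rows). prints rows in tool axes"""
    st=status.read_state(); M=rot(st['orientation']); p=st['eef_pos']*1000
    print('t',round(st['clock'],1),'p',p.round(1),'yaw',round(np.degrees(np.arctan2(M[1,1],M[0,1])),2),'tilt',round(np.degrees(np.arccos(-M[2,2])),2),'F',st['force'].round(1),'w',round(st['width']*1000,1))
    for x,y,z,yaw,n in wps:
        a=np.radians(yaw); ty=np.array([np.cos(a),np.sin(a),0]); tz=np.array([0,0,-1.]); T=np.c_[np.cross(ty,tz),ty,tz]
        tgt=np.array([x,y,z]); print('->',x,y,z,yaw)
        for k in range(n):
            r=n-k; d=np.round(M.T@((tgt-p)/r)).astype(int); w=np.round(R.from_matrix(M.T@T).as_rotvec()/r,2)+0.
            print('  ',d.tolist(),w.tolist()); p=p+M@d; M=M@R.from_rotvec(w).as_matrix()
E
python3 - <<'E'
from m import *; from plan import plan
s=np.load('top.npy',allow_pickle=True).item(); P=pts(s); Z=P[...,2]
m=(Z>.055)&(Z<.078)&(P[...,0]>.4)&(P[...,0]<.56)&(P[...,1]>.1)&(P[...,1]<.4)
print('handle',rect(P,m),m.sum(),np.median(Z[m]))
a=np.radians(5.28);X=np.array([np.cos(a),np.sin(a)]);Y=np.array([-X[1],X[0]])
q=P[m][:,:2]*1000-[687.2,257.3]; print('rel cab', np.percentile(q@X,[2,50,98]),np.percentile(q@Y,[2,50,98]))
m=(Z>.095)&(Z<.115)&(P[...,0]>.4)&(P[...,1]>.05)&(P[...,1]<.5)&(P[...,0]<.9); q=P[m][:,:2]*1000-[687.2,257.3];print(np.percentile(q@X,[1,50,99]),np.percentile(q@Y,[1,50,99]))
plan([(468,-118,180,82.84,16),(468,-118,62,82.84,4)])
E
```

```text
handle ((540.0621948242188, 281.58319091796875), (39.73918533325195, 208.11456298828125), 1.7973411083221436) 360 0.07122959684513219
rel cab [-164.27475251 -156.72139612 -123.97784254] [-62.18285523  12.51150339 122.89215063]
[-110.07681013    5.63483587  119.54934535] [-149.09682953   -1.81944297  146.27958441]
t 0.1 p [258.  568.9 232.9] yaw 65.6 tilt 0.07 F [ 0.4 -1.   0.1] w 86.7
-> 468 -118 180 82.84
   [-30, -34, 3] [0.0, 0.0, -0.02]
   [-29, -34, 3] [0.0, 0.0, -0.02]
   [-28, -35, 3] [0.0, 0.0, -0.02]
   [-28, -35, 3] [0.0, 0.0, -0.02]
   [-27, -36, 3] [0.0, 0.0, -0.02]
   [-26, -36, 4] [0.0, 0.0, -0.02]
   [-25, -37, 3] [0.0, 0.0, -0.02]
   [-25, -38, 4] [0.0, 0.0, -0.02]
   [-24, -38, 3] [0.0, 0.0, -0.02]
   [-23, -38, 4] [0.0, 0.0, -0.02]
   [-22, -39, 3] [0.0, 0.0, -0.02]
   [-22, -39, 4] [0.0, 0.0, -0.02]
   [-21, -40, 3] [0.0, 0.0, -0.02]
   [-20, -40, 4] [0.0, 0.0, -0.01]
   [-19, -41, 3] [0.0, 0.0, -0.02]
   [-19, -41, 4] [0.0, 0.0, -0.01]
-> 468 -118 62 82.84
   [0, 0, 29] [0.0, 0.0, 0.0]
   [0, 0, 30] [0.0, 0.0, 0.0]
   [0, 0, 29] [0.0, 0.0, 0.0]
   [0, 0, 30] [0.0, 0.0, 0.0]
```

Call:
arm_command(targets=[[87,[-30,-34,3],[0,0,-0.02]],[87,[-29,-34,3],[0,0,-0.02]],[87,[-28,-35,3],[0,0,-0.02]],[87,[-28,-35,3],[0,0,-0.02]],[87,[-27,-36,3],[0,0,-0.02]],[87,[-26,-36,4],[0,0,-0.02]],[87,[-25,-37,3],[0,0,-0.02]],[87,[-25,-38,4],[0,0,-0.02]]], newtons=15)

```text
clock: 1.1
eef_pos: [0.3635, 0.2242, 0.2073]
orientation: [-0.415, -3.114, -0.0]
force: [1.0, -0.1, 0.3]
width: 0.0869
finger_force: 0.0
```

Call:
arm_command(targets=[[87,[-24,-38,3],[0,0,-0.02]],[87,[-23,-38,4],[0,0,-0.02]],[87,[-22,-39,3],[0,0,-0.02]],[87,[-22,-39,4],[0,0,-0.02]],[87,[-21,-40,3],[0,0,-0.02]],[87,[-20,-40,4],[0,0,-0.01]],[87,[-19,-41,3],[0,0,-0.02]],[87,[-19,-41,4],[0,0,-0.01]]])

```text
clock: 2.1
eef_pos: [0.468, -0.1192, 0.1794]
orientation: [0.196, 3.135, 0.0]
force: [0.3, -0.0, 0.6]
width: 0.0867
finger_force: 0.0
```

```bash
python3 - <<'E'
from m import *; from plan import plan
s=optics.snapshot('wrist'); P=pts(s);Z=P[...,2]; print(s['xyz'],s['attitude'])
W=lambda x0,x1,y0,y1:(P[...,0]>x0)&(P[...,0]<x1)&(P[...,1]>y0)&(P[...,1]<y1)
g=(abs(Z-.077)<.006)&W(.4,.55,-.25,0);print('grip',rect(P,g),g.sum())
c=(abs(Z-.045)<.003)&W(.35,.55,-.35,.0);print('ctl',rect(P,c),c.sum())
hsv=cv2.cvtColor(s['img'],cv2.COLOR_BGR2HSV)
br=(hsv[...,0]>12)&(hsv[...,0]<32)&(hsv[...,1]>110)&(abs(Z-.047)<.006)&W(.45,.52,-.2,-.08)
print('brass',br.sum(), rect(P,br) if br.any() else 0)
cv2.imwrite('pics/w1.png',s['img']); np.save('w1.npy',s,allow_pickle=True)
plan([(468,-118,62,82.84,4)])
E
```

```text
[ 0.38669634 -0.10956046  0.3305986 ] [2.17591094 1.91885756 0.29216636]
grip ((468.9576416015625, -118.82386779785156), (15.546003341674805, 25.473154067993164), 82.74177551269531) 434
ctl ((461.45306396484375, -178.0904083251953), (239.45828247070312, 88.11481475830078), 82.8250732421875) 16935
brass 150 ((499.1189270019531, -140.01031494140625), (15.318988800048828, 18.26055908203125), 81.08849334716797)
t 2.1 p [ 468.4 -124.9  179.3] yaw 82.59 tilt 0.15 F [-2.9 -3.   0.1] w 86.4
-> 468 -118 62 82.84
   [0, 2, 29] [0.0, 0.0, 0.0]
   [0, 2, 29] [0.0, 0.0, 0.0]
   [1, 2, 30] [0.0, 0.0, 0.0]
   [0, 1, 29] [0.0, 0.0, 0.0]
```

View pics/w1.png

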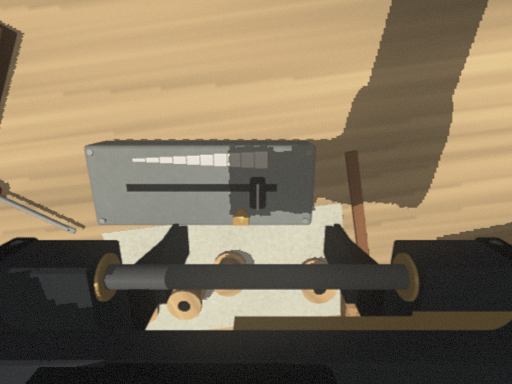

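The wrist view shows the grip at (258,192) and the brass pointer at (241,217), both on the box. Both views put the pointer about 17 mm toward off from the grip. Descend and grip.

Call:
arm_command(targets=[[87,[0,0,29],[0,0,0]],[87,[0,0,30],[0,0,0]],[87,[0,0,29],[0,0,0]],[87,[0,0,29],[0,0,0]],[87,[0,0,0],[0,0,0]],[87,[0,0,0],[0,0,0]]])

```text
clock: 2.9
eef_pos: [0.4684, -0.118, 0.0634]
orientation: [0.198, 3.135, -0.0]
force: [0.1, -0.5, 0.4]
width: 0.0868
finger_force: 0.0
```

Call:
arm_command(targets=[[10,[0,0,0],[0,0,0]],[10,[0,0,0],[0,0,0]],[10,[0,0,0],[0,0,0]],[10,[0,0,0],[0,0,0]],[10,[0,0,0],[0,0,0]]])

```text
clock: 3.52
eef_pos: [0.4679, -0.1179, 0.0625]
orientation: [-0.198, -3.135, -0.0]
force: [0.2, -0.2, -0.3]
width: 0.045
finger_force: 0.0
```

Call:
arm_command(targets=[[10,[0,0,0],[0,0,0]],[10,[0,0,0],[0,0,0]],[10,[0,0,0],[0,0,0]],[10,[0,0,0],[0,0,0]],[10,[0,0,0],[0,0,0]],[10,[0,0,0],[0,0,0]]])

```text
clock: 4.28
eef_pos: [0.4679, -0.1179, 0.0625]
orientation: [-0.198, -3.135, -0.0]
force: [-0.5, -0.7, 0.3]
width: 0.0159
finger_force: 15.0
```

Call:
arm_command(targets=[[10,[0,-10,0],[0,0,0]],[10,[0,-20,0],[0,0,0]],[10,[0,-20,0],[0,0,0]],[10,[0,-20,0],[0,0,0]],[10,[0,-20,0],[0,0,0]],[10,[0,-20,0],[0,0,0]],[10,[0,-15,0],[0,0,0]],[10,[0,-6,0],[0,0,0]]])

```text
clock: 5.28
eef_pos: [0.4517, -0.2467, 0.0625]
orientation: [-0.198, -3.135, -0.005]
force: [0.4, 18.9, 9.4]
width: 0.0156
finger_force: 15.0
```

Call:
arm_command(targets=[[10,[0,-2,0],[0,0,0]],[10,[0,0,0],[0,0,0]],[10,[0,0,0],[0,0,0]]])

```text
clock: 5.65
eef_pos: [0.4517, -0.2467, 0.0625]
orientation: [-0.194, -3.135, -0.007]
force: [-0.2, 13.0, 7.5]
width: 0.0157
finger_force: 15.0
```

Call:
arm_command(targets=[[10,[0,4,0],[0,0,0]],[40,[0,0,0],[0,0,0]],[40,[0,0,0],[0,0,0]],[40,[0,0,0],[0,0,0]],[40,[0,0,-15],[0,0,0]],[40,[0,0,-35],[0,0,0]],[40,[0,0,-50],[0,0,0]],[40,[0,0,-30],[0,0,0]]])

```text
clock: 6.65
eef_pos: [0.4521, -0.2466, 0.1958]
orientation: [0.199, 3.132, -0.001]
force: [0.3, -0.3, -0.7]
width: 0.0397
finger_force: 0.0
```

```bash
python3 - <<'E'
from m import *; from plan import plan
s=optics.snapshot('top'); P=pts(s);Z=P[...,2]
g=(abs(Z-.077)<.006)&(abs(P[...,0]-.452)<.06)&(abs(P[...,1]+.247)<.08);print('grip',rect(P,g),g.sum())
print(status.read_state()['q'].round(2))
plan([(500,243,180,5.3,15)])
E
```

```text
grip ((0.0, 0.0), (0.0, 0.0), 0.0) 0
[-0.28  0.12  0.75  1.83 -0.09  1.22  1.94]
t 6.7 p [ 453.3 -247.4  198.8] yaw 82.72 tilt 0.39 F [ 2.3 -0.1  3.2] w 40.0
-> 500 243 180 5.3
   [1, 33, 1] [0.0, 0.0, 0.09]
   [4, 33, 1] [0.0, 0.0, 0.09]
   [7, 32, 1] [0.0, 0.0, 0.09]
   [10, 31, 1] [0.0, 0.0, 0.09]
   [13, 30, 1] [0.0, 0.0, 0.09]
   [15, 29, 1] [0.0, 0.0, 0.09]
   [18, 28, 1] [0.0, 0.0, 0.09]
   [20, 26, 1] [0.0, 0.0, 0.09]
   [22, 24, 1] [0.0, 0.0, 0.09]
   [24, 22, 2] [0.0, 0.0, 0.09]
   [26, 20, 1] [0.0, 0.0, 0.09]
   [28, 17, 2] [0.0, 0.0, 0.09]
   [30, 14, 1] [0.0, 0.0, 0.09]
   [31, 12, 2] [0.0, 0.0, 0.09]
   [31, 9, 1] [0.01, 0.0, 0.09]
```

Call:
arm_command(targets=[[40,[1,33,1],[0,0,0.09]],[40,[4,33,1],[0,0,0.09]],[40,[7,32,1],[0,0,0.09]],[40,[10,31,1],[0,0,0.09]],[40,[13,30,1],[0,0,0.09]],[40,[15,29,1],[0,0,0.09]],[40,[18,28,1],[0,0,0.09]],[40,[20,26,1],[0,0,0.09]]])

```text
clock: 7.7
eef_pos: [0.476, 0.0168, 0.1854]
orientation: [1.294, 2.862, 0.001]
force: [0.7, 0.1, 0.1]
width: 0.0396
finger_force: 0.0
```

Call:
arm_command(targets=[[26,[22,24,1],[0,0,0.09]],[26,[24,22,2],[0,0,0.09]],[26,[26,20,1],[0,0,0.09]],[26,[28,17,2],[0,0,0.09]],[26,[30,14,1],[0,0,0.09]],[26,[31,12,2],[0,0,0.09]],[26,[31,9,1],[0,0,0.09]],[26,[0,0,0],[0,0,0]]])

```text
clock: 8.7
eef_pos: [0.4975, 0.2467, 0.1749]
orientation: [2.11, 2.327, 0.001]
force: [0.3, -1.1, -0.0]
width: 0.0261
finger_force: 0.0
```

```bash
python3 - <<'E'
from m import *; from plan import plan
s=optics.snapshot('wrist'); P=pts(s);Z=P[...,2]; 
W=lambda x0,x1,y0,y1:(P[...,0]>x0)&(P[...,0]<x1)&(P[...,1]>y0)&(P[...,1]<y1)
np.save('w2.npy',s,allow_pickle=True)
m=(Z>.05)&(Z<.078)&W(.45,.58,.13,.35); print('bar',rect(P,m),m.sum(),np.median(Z[m]))
c=(abs(Z-.105)<.005)&W(.5,.9,.0,.5); print('cab',rect(P,c),c.sum())
cv2.imwrite('pics/w2.png',s['img'])
s=optics.snapshot('top'); P=pts(s);Z=P[...,2]
g=(abs(Z-.077)<.006)&W(.39,.51,-.33,-.05);print('grip',rect(P,g),g.sum())
for o in spools(s,(0.54,0.7,-0.35,0)): print(o)
plan([(530,243,100,5.3,3),(530,243,63,5.3,2)])
E
```

```text
bar ((541.3765258789062, 268.652099609375), (41.096946716308594, 159.6458282470703), 5.265984058380127) 2426 0.0705821489525206
cab ((649.8126831054688, 267.73931884765625), (135.34303283691406, 269.954345703125), 5.356804370880127) 35407
grip ((452.38653564453125, -244.59942626953125), (23.607139587402344, 16.639690399169922), 1.2444664239883423) 75
(249, 180, 8.8, np.int32(243), array([608.5, -58.4]))
(318, 180, 8.9, np.int32(248), array([ 612.9, -228.5]))
(341, 181, 8.8, np.int32(246), array([ 612.2, -284. ]))
(294, 191, 8.6, np.int32(240), array([ 584.7, -169. ]))
t 8.8 p [498.1 243.7 175. ] yaw 5.49 tilt 0.04 F [ 0.6 -0.4 -0.1] w 26.5
-> 530 243 100 5.3
   [-1, 11, 25] [0.0, 0.0, 0.0]
   [-1, 10, 25] [0.0, 0.0, 0.0]
   [-2, 11, 25] [0.0, 0.0, 0.0]
-> 530 243 63 5.3
   [0, 0, 18] [0.0, 0.0, 0.0]
   [0, 0, 19] [0.0, 0.0, 0.0]
```

View pics/w2.png

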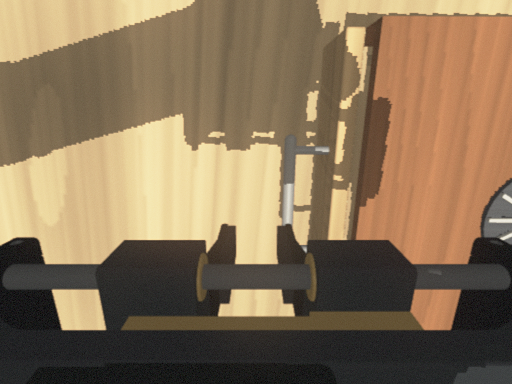

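The bar runs down the wrist view at about u=290, with its visible end at (290,138). I fit its line.

```bash
python3 - <<'E'
from h import *
a=np.radians(5.3);X=np.array([np.cos(a),np.sin(a)]);Y=np.array([-X[1],X[0]]);C=np.array([687.2,257.3])
for f in ['w2','top']:
    s=np.load(f+'.npy',allow_pickle=True).item(); P=pts(s); q=P[...,:2]*1000-C; x=q@X;y=q@Y;Z=P[...,2]
    m=(Z>.055)&(Z<.076)&(x>-190)&(x<-148)&(abs(y)<90)
    for lo in range(-60,70,30):
        k=m&(y>lo)&(y<lo+30)
        if k.sum()>3: print(f,lo,k.sum(),np.percentile(x[k],[3,50,97]).round(1),np.percentile(Z[k],[50,97]).round(4))
    print('y range',np.percentile(y[m],[1,99]))
    k=(Z>.1)&(Z<.11)&(abs(y)<90)&(x<-90);print('cab front',np.percentile(x[k],[1,5]))
E
```

```text
w2 -30 248 [-164.4 -159.8 -154.3] [0.0715 0.0733]
w2 0 346 [-164.4 -159.6 -154.2] [0.0716 0.0735]
w2 30 442 [-164.4 -158.9 -149.5] [0.0715 0.0733]
w2 60 37 [-163.4 -159.6 -155.5] [0.0696 0.0728]
y range [-23.1572876   62.17347489]
cab front [-103.54375675 -103.25096085]
top -60 65 [-164.2 -158.4 -148.6] [0.0721 0.0753]
top -30 51 [-164.3 -160.  -154. ] [0.0711 0.0756]
top 0 55 [-164.2 -159.4 -154.2] [0.0718 0.0753]
top 30 63 [-164.1 -158.6 -149. ] [0.0718 0.0747]
top 60 6 [-162.1 -158.9 -155.6] [0.0703 0.0727]
y range [-64.22371539  61.28253069]
cab front [-103.46535801 -103.0271772 ]
```

Call:
arm_command(targets=[[26,[-1,10,25],[0,0,0]],[26,[-1,10,25],[0,0,0]],[26,[-1,10,25],[0,0,0]],[26,[0,0,0],[0,0,0]],[26,[0,0,12],[0,0,0]],[26,[0,0,12],[0,0,0]],[26,[0,0,12],[0,0,0]],[26,[0,0,0],[0,0,0]]])

```text
clock: 9.8
eef_pos: [0.5274, 0.2439, 0.0625]
orientation: [-2.113, -2.324, 0.003]
force: [0.1, -1.1, 0.1]
width: 0.0262
finger_force: 0.0
```

Call:
arm_command(targets=[[5,[0,0,0],[0,0,0]],[5,[0,0,0],[0,0,0]],[5,[0,0,0],[0,0,0]],[5,[0,0,0],[0,0,0]]], newtons=30)

```text
clock: 10.3
eef_pos: [0.5284, 0.2443, 0.064]
orientation: [2.113, 2.324, 0.001]
force: [-0.5, -0.9, 3.4]
width: 0.0097
finger_force: 30.0
```

Call:
arm_command(targets=[[5,[0,-8,0],[0,0,0]],[5,[0,-15,0],[0,0,0]],[5,[0,-24,0],[0,0,0]],[5,[0,-24,0],[0,0,0]],[5,[0,-24,0],[0,0,0]],[5,[0,-24,0],[0,0,0]],[5,[0,-24,0],[0,0,0]],[5,[0,-12,0],[0,0,0]]])

```text
clock: 11.3
eef_pos: [0.3721, 0.2296, 0.0639]
orientation: [-2.112, -2.325, -0.002]
force: [2.0, 3.2, 4.1]
width: 0.0096
finger_force: 30.0
```

Call:
arm_command(targets=[[5,[0,-5,0],[0,0,0]],[5,[0,0,0],[0,0,0]],[26,[0,0,0],[0,0,0]],[26,[0,0,0],[0,0,0]],[26,[0,0,0],[0,0,0]],[26,[0,0,-20],[0,0,0]],[26,[0,0,-40],[0,0,0]],[26,[0,0,-50],[0,0,0]]])

```text
clock: 12.3
eef_pos: [0.3678, 0.2282, 0.1739]
orientation: [-2.113, -2.324, 0.004]
force: [0.8, 0.9, -0.2]
width: 0.0261
finger_force: 0.0
```

```bash
cat > dr.py <<'E'
from m import *
a=np.radians(5.3);X=np.array([np.cos(a),np.sin(a)]);Y=np.array([-X[1],X[0]]);C=np.array([687.2,257.3])
def drawer(s):
    P=pts(s); q=P[...,:2]*1000-C; x=q@X;y=q@Y;Z=P[...,2]
    f=(Z>.012)&(Z<.032)&(abs(y)<125)&(x>-330)&(x<-90); print('floor x',np.percentile(x[f],[2,50,98]).round(1),'y',np.percentile(y[f],[2,98]).round(1),'z',np.median(Z[f]))
    w=(Z>.085)&(Z<.1)&(abs(y)<100)&(x<-150)&(x>-330); print('front wall x',np.percentile(x[w],[3,97]).round(1),w.sum())
    w=(Z>.072)&(Z<.09)&(x<-140)&(x>-260); print('side wall y',np.percentile(y[w&(y<0)],[5,95]).round(1),np.percentile(y[w&(y>0)],[5,95]).round(1))
E
python3 - <<'E'
from dr import *; from plan import plan
s=optics.snapshot('top'); drawer(s)
cv2.imwrite('pics/t2.png',s['img'][60:300,20:380])
for o in spools(s,(0.54,0.7,-0.35,0)): print(o)
plan([(585,-169,150,0,14)])
E
```

```text
floor x [-259.2 -171.3  -97. ] y [-116.2  119.2] z 0.02268195270507989
front wall x [-282.8 -264.9] 465
side wall y [-670.8 -130.4] [126.9 133.6]
(249, 180, 8.8, np.int32(243), array([608.5, -58.4]))
(318, 180, 8.8, np.int32(247), array([ 612.5, -228.8]))
(341, 181, 8.8, np.int32(246), array([ 612.2, -284. ]))
(294, 191, 8.8, np.int32(242), array([ 584.7, -168.5]))
t 12.3 p [370.5 230.1 180.6] yaw 5.41 tilt 0.37 F [2.8 1.9 5.9] w 26.0
-> 585 -169 150 0
   [-30, 13, 2] [0.0, 0.0, 0.01]
   [-30, 13, 2] [0.0, 0.0, 0.01]
   [-30, 13, 2] [0.0, 0.0, 0.01]
   [-29, 13, 2] [0.0, 0.0, 0.01]
   [-29, 14, 2] [0.0, 0.0, 0.01]
   [-29, 14, 2] [0.0, 0.0, 0.0]
   [-29, 14, 2] [0.0, 0.0, 0.01]
   [-29, 14, 2] [0.0, 0.0, 0.0]
   [-29, 14, 2] [0.0, 0.0, 0.01]
   [-29, 15, 2] [0.0, 0.0, 0.0]
   [-29, 15, 2] [0.0, 0.0, 0.01]
   [-29, 15, 3] [0.0, 0.0, 0.0]
   [-29, 15, 2] [0.0, 0.0, 0.01]
   [-28, 15, 3] [0.0, 0.0, 0.0]
```

View pics/t2.png

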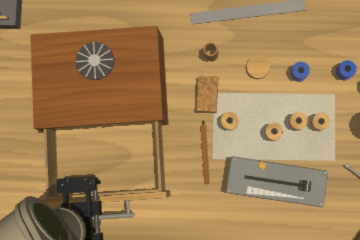

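The top view shows the drawer open by about 161 mm, its floor clear between (50,125) and (160,195), and the four spools untouched. Now to the first spool.

Call:
arm_command(targets=[[62,[-30,13,2],[0,0,0.01]],[62,[-30,13,2],[0,0,0.01]],[62,[-30,13,2],[0,0,0.01]],[62,[-29,13,2],[0,0,0.01]],[62,[-29,14,2],[0,0,0.01]],[62,[-29,14,2],[0,0,0]],[62,[-29,14,2],[0,0,0.01]],[62,[-29,14,2],[0,0,0]]], newtons=20)

```text
clock: 13.35
eef_pos: [0.4913, 0.0003, 0.1571]
orientation: [-2.182, -2.26, 0.0]
force: [-0.5, 1.0, -0.3]
width: 0.0621
finger_force: 0.0
```

Call:
arm_command(targets=[[62,[-29,14,2],[0,0,0.01]],[62,[-29,15,2],[0,0,0]],[62,[-29,15,2],[0,0,0.01]],[62,[-29,15,3],[0,0,0]],[62,[-29,15,2],[0,0,0.01]],[62,[-28,15,3],[0,0,0]],[62,[0,0,0],[0,0,0]],[62,[0,0,0],[0,0,0]]])

```text
clock: 14.35
eef_pos: [0.5834, -0.1694, 0.143]
orientation: [-2.215, -2.226, 0.0]
force: [-0.2, 0.4, 0.0]
width: 0.0619
finger_force: 0.0
```

```bash
python3 - <<'E'
from dr import *; from plan import plan
s=optics.snapshot('top')
for o in spools(s,(0.54,0.7,-0.35,0)): print(o)
s=optics.snapshot('wrist')
for o in spools(s,(0.54,0.7,-0.35,0)): print('w',o)
plan([(585,-169,18,0,6)])
E
```

```text
(249, 180, 8.8, np.int32(238), array([608.6, -58.3]))
w (287, 70, 28.0, np.int32(2232), array([609.3, -58.9]))
w (258, 194, 22.4, np.int32(1556), array([ 584.9, -168.5]))
w (284, 249, 21.1, np.int32(1223), array([ 612.7, -227.7]))
w (282, 295, 19.9, np.int32(774), array([ 612.7, -283.8]))
t 14.4 p [ 583.6 -168.8  143.4] yaw 0.36 tilt 0.05 F [-0.7  0.4  0.2] w 62.2
-> 585 -169 18 0
   [0, 0, 21] [0.0, 0.0, 0.0]
   [0, 0, 21] [0.0, 0.0, 0.0]
   [0, 0, 21] [0.0, 0.0, 0.0]
   [0, 0, 21] [0.0, 0.0, 0.0]
   [0, 1, 21] [0.0, 0.0, 0.0]
   [0, 0, 20] [0.0, 0.0, 0.01]
```

Call:
arm_command(targets=[[62,[0,1,25],[0,0,0]],[62,[0,0,25],[0,0,0]],[62,[0,0,30],[0,0,0]],[62,[0,0,30],[0,0,0]],[62,[0,0,15],[0,0,0]],[62,[0,0,0],[0,0,0]],[40,[0,0,0],[0,0,0]],[40,[0,0,0],[0,0,0]]])

```text
clock: 15.45
eef_pos: [0.5855, -0.1702, 0.0197]
orientation: [2.215, 2.226, 0.002]
force: [-0.3, 1.4, 0.8]
width: 0.0492
finger_force: 0.0
```

Call:
arm_command(targets=[[40,[0,0,0],[0,0,0]],[40,[0,0,0],[0,0,0]],[40,[0,0,0],[0,0,0]],[40,[0,0,-20],[0,0,0]],[40,[0,0,-35],[0,0,0]],[40,[0,0,-40],[0,0,0]],[40,[0,0,-40],[0,0,0]],[40,[0,0,0],[0,0,0]]])

```text
clock: 16.45
eef_pos: [0.5864, -0.1709, 0.1579]
orientation: [2.213, 2.223, 0.006]
force: [-0.4, -0.8, -0.5]
width: 0.0423
finger_force: 20.4
```

```bash
python3 -c "
from plan import plan
plan([(469,302,155,95.3,14),(469,302,42,95.3,5)])"
```

```text
t 16.4 p [ 586.4 -170.9  157.9] yaw 0.26 tilt 0.36 F [-0.4 -0.8 -0.5] w 42.3
-> 469 302 155 95.3
   [34, -8, 0] [0.0, 0.0, -0.12]
   [35, -4, 0] [0.0, 0.0, -0.12]
   [35, 0, 0] [0.0, 0.0, -0.12]
   [34, 4, 0] [0.0, 0.0, -0.12]
   [34, 8, 0] [0.0, 0.0, -0.12]
   [33, 12, 0] [0.0, 0.0, -0.12]
   [31, 16, 0] [0.0, 0.0, -0.12]
   [29, 20, 0] [0.0, 0.0, -0.12]
   [26, 23, 0] [0.0, 0.0, -0.12]
   [23, 26, 0] [0.0, 0.0, -0.12]
   [20, 28, 0] [0.0, 0.0, -0.11]
   [16, 31, 1] [0.0, 0.0, -0.12]
   [13, 32, 0] [0.0, 0.0, -0.11]
   [9, 33, 1] [0.0, 0.01, -0.12]
-> 469 302 42 95.3
   [0, 0, 23] [0.0, 0.0, 0.0]
   [0, 0, 22] [0.0, 0.0, 0.0]
   [0, 0, 23] [0.0, 0.0, 0.0]
   [0, 0, 22] [0.0, 0.0, 0.0]
   [0, 0, 23] [0.0, 0.0, 0.0]
```

Call:
arm_command(targets=[[40,[34,-8,0],[0,0,-0.12]],[40,[35,-4,0],[0,0,-0.12]],[40,[35,0,0],[0,0,-0.12]],[40,[34,4,0],[0,0,-0.12]],[40,[34,8,0],[0,0,-0.12]],[40,[33,12,0],[0,0,-0.12]],[40,[31,16,0],[0,0,-0.12]],[40,[29,20,0],[0,0,-0.12]]])

```text
clock: 17.45
eef_pos: [0.516, 0.1019, 0.1535]
orientation: [-0.932, -3.0, 0.0]
force: [0.2, 0.0, -0.4]
width: 0.0426
finger_force: 20.5
```

Call:
arm_command(targets=[[40,[26,23,0],[0,0,-0.12]],[40,[23,26,0],[0,0,-0.12]],[40,[20,28,0],[0,0,-0.11]],[40,[16,31,0],[0,0,-0.12]],[40,[13,32,0],[0,0,-0.11]],[40,[9,33,0],[0,0,-0.12]],[40,[0,0,0],[0,0,0]],[40,[0,0,0],[0,0,0]]])

```text
clock: 18.45
eef_pos: [0.4673, 0.3016, 0.1534]
orientation: [0.145, -3.138, 0.001]
force: [1.0, -1.0, -0.4]
width: 0.0418
finger_force: 20.5
```

```bash
python3 -c "
from plan import plan
plan([(469,302,42,95.3,6)])"
```

```text
t 18.4 p [467.3 301.6 153.4] yaw 95.3 tilt 0.05 F [ 1.  -1.  -0.4] w 41.8
-> 469 302 42 95.3
   [0, 0, 19] [0.0, 0.0, 0.0]
   [0, 0, 18] [0.0, 0.0, 0.0]
   [0, 0, 19] [0.0, 0.0, 0.0]
   [-1, 0, 18] [0.0, 0.0, 0.0]
   [0, 0, 19] [0.0, 0.0, 0.0]
   [-1, 0, 18] [0.0, 0.0, 0.0]
```

Call:
arm_command(targets=[[40,[0,0,25],[0,0,0]],[40,[0,0,30],[0,0,0]],[40,[0,0,30],[0,0,0]],[40,[0,0,18],[0,0,0]],[40,[0,0,8],[0,0,0]],[40,[0,0,0],[0,0,0]],[40,[0,0,0],[0,0,0]]])

```text
clock: 19.32
eef_pos: [0.4678, 0.3029, 0.0435]
orientation: [-0.148, 3.137, 0.001]
force: [0.1, -0.6, 0.2]
width: 0.0422
finger_force: 20.5
```

Call:
arm_command(targets=[[60,[0,0,0],[0,0,0]],[60,[0,0,0],[0,0,0]],[60,[0,0,0],[0,0,0]],[62,[0,0,-10],[0,0,0]],[62,[0,0,-25],[0,0,0]],[62,[0,0,-45],[0,0,0]],[62,[0,0,-30],[0,0,0]],[62,[0,0,0],[0,0,0]]])

```text
clock: 20.32
eef_pos: [0.4686, 0.3034, 0.1558]
orientation: [-0.147, 3.134, 0.005]
force: [-0.2, 0.2, -0.6]
width: 0.0621
finger_force: 0.0
```

```bash
python3 - <<'E'
from dr import *; from plan import plan
s=optics.snapshot('wrist'); cv2.imwrite('pics/w3.png',s['img'])
s=optics.snapshot('top')
for o in spools(s,(0.52,0.75,-0.35,0)): print(o)
plan([(612.7,-228,150,0,15)])
E
```

```text
(249, 180, 8.8, np.int32(241), array([608.6, -58.3]))
(318, 180, 8.8, np.int32(246), array([ 612.6, -228.7]))
(341, 181, 8.8, np.int32(245), array([ 612.2, -284. ]))
t 20.4 p [467.2 302.5 152.8] yaw 95.4 tilt 0.03 F [ 0.1 -0.   0.3] w 62.0
-> 612.7 -228 150 0
   [-6, -36, 0] [0.0, 0.0, 0.11]
   [-10, -35, 0] [0.0, 0.0, 0.11]
   [-14, -34, 0] [0.0, 0.0, 0.11]
   [-18, -32, 0] [0.0, 0.0, 0.11]
   [-21, -30, 0] [0.0, 0.0, 0.11]
   [-24, -27, 0] [0.0, 0.0, 0.11]
   [-27, -25, 0] [0.0, 0.0, 0.11]
   [-30, -22, 0] [0.0, 0.0, 0.11]
   [-32, -18, 0] [0.0, 0.0, 0.11]
   [-34, -14, 0] [0.0, 0.0, 0.11]
   [-35, -11, 1] [0.0, 0.0, 0.11]
   [-36, -7, 0] [0.0, 0.0, 0.11]
   [-37, -3, 1] [0.0, 0.0, 0.11]
   [-36, 2, 0] [0.0, 0.0, 0.12]
   [-37, 5, 1] [0.0, 0.0, 0.11]
```

View pics/w3.png

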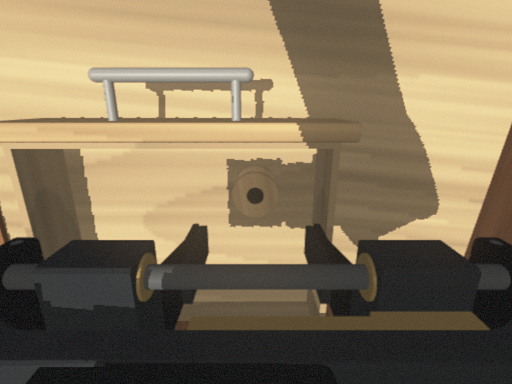

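The spool stands upright in the drawer at (255,195). Next is the spool at (612.7,-228).

Call:
arm_command(targets=[[62,[-6,-36,0],[0,0,0.11]],[62,[-10,-35,0],[0,0,0.11]],[62,[-14,-34,0],[0,0,0.11]],[62,[-18,-32,0],[0,0,0.11]],[62,[-21,-30,0],[0,0,0.11]],[62,[-24,-27,0],[0,0,0.11]],[62,[-27,-25,0],[0,0,0.11]],[62,[-30,-22,0],[0,0,0.11]]])

```text
clock: 21.42
eef_pos: [0.5444, 0.0174, 0.1525]
orientation: [1.213, 2.898, 0.0]
force: [-0.2, 0.1, 0.2]
width: 0.0621
finger_force: 0.0
```

Call:
arm_command(targets=[[62,[-32,-18,0],[0,0,0.11]],[62,[-34,-14,0],[0,0,0.11]],[62,[-35,-11,0],[0,0,0.11]],[62,[-36,-7,0],[0,0,0.11]],[62,[-37,-3,0],[0,0,0.11]],[62,[-36,2,0],[0,0,0.12]],[62,[-37,5,0],[0,0,0.11]],[62,[0,0,0],[0,0,0]]])

```text
clock: 22.42
eef_pos: [0.6115, -0.2333, 0.1522]
orientation: [2.224, 2.217, -0.004]
force: [-0.9, -0.5, 0.6]
width: 0.0621
finger_force: 0.0
```

```bash
python3 - <<'E'
from dr import *; from plan import plan
s=optics.snapshot('wrist')
for o in spools(s,(0.52,0.75,-0.35,0)): print('w',o)
plan([(612.7,-228,18,0,5)])
E
```

```text
w (253, 1, 23.0, np.int32(641), array([609.5, -70.4]))
w (258, 186, 22.0, np.int32(1482), array([ 613.3, -228.5]))
w (377, 182, 19.4, np.int32(105), array([ 730.6, -225.1]))
w (386, 191, 8.1, np.int32(187), array([ 740.6, -233.9]))
w (258, 237, 20.7, np.int32(1297), array([ 612.8, -283.9]))
t 22.5 p [ 611.7 -231.   152.1] yaw 0.03 tilt 0.09 F [ 0.  -0.3  0. ] w 62.0
-> 612.7 -228 18 0
   [1, 0, 27] [0.0, 0.0, 0.0]
   [1, 0, 27] [0.0, 0.0, 0.0]
   [0, 0, 27] [0.0, 0.0, 0.0]
   [1, 1, 27] [0.0, 0.0, 0.0]
   [0, 0, 26] [0.0, 0.0, 0.0]
```

Call:
arm_command(targets=[[62,[1,1,30],[0,0,0]],[62,[0,0,30],[0,0,0]],[62,[0,0,30],[0,0,0]],[62,[0,0,28],[0,0,0]],[62,[0,0,16],[0,0,0]],[62,[0,0,0],[0,0,0]],[40,[0,0,0],[0,0,0]],[40,[0,0,0],[0,0,0]]])

```text
clock: 23.48
eef_pos: [0.6141, -0.2276, 0.0197]
orientation: [2.215, 2.226, 0.002]
force: [0.9, 0.0, 0.1]
width: 0.049
finger_force: 0.0
```

Call:
arm_command(targets=[[40,[0,0,0],[0,0,0]],[40,[0,0,0],[0,0,0]],[40,[0,0,0],[0,0,0]],[40,[0,0,-20],[0,0,0]],[40,[0,0,-35],[0,0,0]],[40,[0,0,-40],[0,0,0]],[40,[0,0,-40],[0,0,0]],[40,[0,0,0],[0,0,0]]])

```text
clock: 24.48
eef_pos: [0.6149, -0.2286, 0.1582]
orientation: [2.213, 2.223, 0.005]
force: [0.5, 0.4, -0.2]
width: 0.0422
finger_force: 20.4
```

```bash
python3 -c "
from plan import plan
plan([(481,173,153,95.3,14)])"
```

```text
t 24.5 p [ 614.9 -228.6  158.2] yaw 0.26 tilt 0.36 F [ 0.5  0.4 -0.2] w 42.2
-> 481 173 153 95.3
   [29, -9, 0] [0.0, 0.0, -0.12]
   [30, -6, 0] [0.0, 0.0, -0.12]
   [30, -2, 0] [0.0, 0.0, -0.12]
   [30, 1, 0] [0.0, 0.0, -0.12]
   [30, 5, 0] [0.0, 0.0, -0.12]
   [29, 8, 0] [0.0, 0.0, -0.12]
   [28, 12, 0] [0.0, 0.0, -0.12]
   [26, 15, 1] [0.0, 0.0, -0.12]
   [24, 18, 0] [0.0, 0.0, -0.12]
   [22, 21, 1] [0.0, 0.0, -0.12]
   [19, 23, 0] [0.0, 0.0, -0.11]
   [17, 25, 1] [0.0, 0.0, -0.12]
   [13, 27, 0] [0.0, 0.0, -0.11]
   [10, 29, 1] [0.0, 0.01, -0.12]
```

Call:
arm_command(targets=[[40,[29,-9,0],[0,0,-0.12]],[40,[30,-6,0],[0,0,-0.12]],[40,[30,-2,0],[0,0,-0.12]],[40,[30,1,0],[0,0,-0.12]],[40,[30,5,0],[0,0,-0.12]],[40,[29,8,0],[0,0,-0.12]],[40,[28,12,0],[0,0,-0.12]],[40,[26,15,0],[0,0,-0.12]]])

```text
clock: 25.48
eef_pos: [0.5362, 0.003, 0.1534]
orientation: [-0.931, -3.0, 0.0]
force: [-0.2, 0.3, -1.1]
width: 0.0425
finger_force: 20.4
```

Call:
arm_command(targets=[[40,[24,18,0],[0,0,-0.12]],[40,[22,21,0],[0,0,-0.12]],[40,[19,23,0],[0,0,-0.11]],[40,[17,25,0],[0,0,-0.12]],[40,[13,27,0],[0,0,-0.11]],[40,[10,29,0],[0,0,-0.12]],[40,[0,0,0],[0,0,0]],[40,[0,0,0],[0,0,0]]])

```text
clock: 26.48
eef_pos: [0.4798, 0.1732, 0.1534]
orientation: [0.145, -3.138, 0.001]
force: [-0.8, -0.4, -0.9]
width: 0.0424
finger_force: 20.4
```

Call:
arm_command(targets=[[40,[0,0,25],[0,0,0]],[40,[0,0,30],[0,0,0]],[40,[0,0,30],[0,0,0]],[40,[0,0,18],[0,0,0]],[40,[0,0,0],[0,0,0]],[40,[0,0,0],[0,0,0]]])

```text
clock: 27.22
eef_pos: [0.4804, 0.1736, 0.0514]
orientation: [-0.146, 3.137, 0.0]
force: [-0.3, -0.5, -0.6]
width: 0.0421
finger_force: 20.4
```

Call:
arm_command(targets=[[40,[0,0,8],[0,0,0]],[40,[0,0,0],[0,0,0]],[60,[0,0,0],[0,0,0]],[60,[0,0,0],[0,0,0]],[60,[0,0,0],[0,0,0]],[62,[0,0,-10],[0,0,0]],[62,[0,0,-40],[0,0,0]],[62,[0,0,-50],[0,0,0]]])

```text
clock: 28.22
eef_pos: [0.4792, 0.1737, 0.1437]
orientation: [0.148, -3.137, 0.001]
force: [0.7, 0.6, 0.5]
width: 0.0619
finger_force: 0.0
```

```bash
python3 - <<'E'
from dr import *; from plan import plan
s=optics.snapshot('wrist'); P=pts(s); cv2.imwrite('pics/w4.png',s['img'])
s=optics.snapshot('top')
for o in spools(s,(0.52,0.75,-0.35,0)): print(o)
plan([(612.7,-284,150,0,15)])
E
```

```text
(249, 180, 8.8, np.int32(244), array([608.4, -58.5]))
(341, 181, 8.8, np.int32(246), array([ 612.2, -284. ]))
t 28.3 p [482.6 175.1 148.3] yaw 95.37 tilt 0.51 F [ 0.7 -0.2 -0.4] w 62.0
-> 612.7 -284 150 0
   [-6, -31, 0] [0.0, 0.0, 0.11]
   [-9, -30, 0] [0.0, 0.0, 0.11]
   [-12, -29, 0] [0.0, 0.0, 0.11]
   [-16, -28, 0] [0.0, 0.0, 0.11]
   [-19, -26, 0] [0.0, 0.0, 0.11]
   [-21, -24, 0] [0.0, 0.0, 0.11]
   [-24, -21, 0] [0.0, 0.0, 0.11]
   [-26, -18, 0] [0.0, 0.0, 0.11]
   [-28, -16, 0] [0.0, 0.0, 0.11]
   [-29, -12, 0] [0.0, 0.0, 0.11]
   [-31, -9, -1] [0.0, 0.0, 0.11]
   [-31, -6, 0] [0.0, 0.0, 0.11]
   [-32, -2, -1] [0.0, 0.0, 0.11]
   [-32, 1, 0] [0.0, 0.0, 0.12]
   [-31, 5, -1] [0.01, 0.0, 0.11]
```

View pics/w4.png

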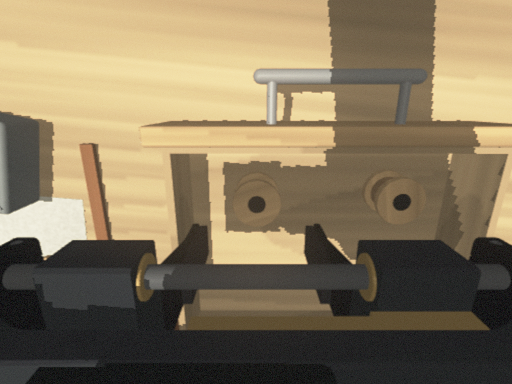

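Two spools stand in the drawer, at (257,204) and (402,201). On to the third.

Call:
arm_command(targets=[[62,[-6,-31,0],[0,0,0.11]],[62,[-9,-30,0],[0,0,0.11]],[62,[-12,-29,0],[0,0,0.11]],[62,[-16,-28,0],[0,0,0.11]],[62,[-19,-26,0],[0,0,0.11]],[62,[-21,-24,0],[0,0,0.11]],[62,[-24,-21,0],[0,0,0.11]],[62,[-26,-18,0],[0,0,0.11]]])

```text
clock: 29.32
eef_pos: [0.5504, -0.0723, 0.1425]
orientation: [1.213, 2.898, 0.0]
force: [-0.1, 0.5, 0.4]
width: 0.062
finger_force: 0.0
```

Call:
arm_command(targets=[[62,[-28,-16,0],[0,0,0.11]],[62,[-29,-12,0],[0,0,0.11]],[62,[-31,-9,0],[0,0,0.11]],[62,[-31,-6,0],[0,0,0.11]],[62,[-32,-2,0],[0,0,0.11]],[62,[-32,1,0],[0,0,0.12]],[62,[-31,5,0],[0,0,0.11]],[62,[0,0,0],[0,0,0]]])

```text
clock: 30.32
eef_pos: [0.6094, -0.2888, 0.142]
orientation: [2.223, 2.219, -0.004]
force: [-0.7, 0.5, 0.9]
width: 0.0621
finger_force: 0.0
```

```bash
python3 - <<'E'
from dr import *; from plan import plan
s=optics.snapshot('wrist')
for o in spools(s,(0.52,0.70,-0.4,0)): print('w',o)
plan([(612.7,-284,18,0,5)])
E
```

```text
w (260, 190, 22.8, np.int32(1595), array([ 612.9, -284.4]))
t 30.4 p [ 609.7 -286.9  141.9] yaw 0.1 tilt 0.08 F [ 0.1  0.5 -0.1] w 61.8
-> 612.7 -284 18 0
   [1, 1, 25] [0.0, 0.0, 0.0]
   [0, 1, 25] [0.0, 0.0, 0.0]
   [1, 0, 25] [0.0, 0.0, 0.0]
   [0, 1, 24] [0.0, 0.0, 0.0]
   [1, 0, 25] [0.0, 0.0, 0.0]
```

Call:
arm_command(targets=[[62,[1,3,25],[0,0,0]],[62,[0,0,27],[0,0,0]],[62,[0,0,28],[0,0,0]],[62,[0,0,27],[0,0,0]],[62,[0,0,16],[0,0,0]],[62,[0,0,0],[0,0,0]],[40,[0,0,0],[0,0,0]],[40,[0,0,0],[0,0,0]]])

```text
clock: 31.38
eef_pos: [0.6138, -0.2841, 0.0207]
orientation: [2.215, 2.226, 0.001]
force: [0.6, 0.9, 0.0]
width: 0.0498
finger_force: 0.0
```

Call:
arm_command(targets=[[40,[0,0,0],[0,0,0]],[40,[0,0,0],[0,0,0]],[40,[0,0,0],[0,0,0]],[40,[0,0,-20],[0,0,0]],[40,[0,0,-35],[0,0,0]],[40,[0,0,-40],[0,0,0]],[40,[0,0,-40],[0,0,0]],[40,[0,0,0],[0,0,0]]])

```text
clock: 32.38
eef_pos: [0.6145, -0.2852, 0.1593]
orientation: [2.212, 2.223, 0.004]
force: [0.2, -0.3, -0.2]
width: 0.0399
finger_force: 8.9
```

```bash
python3 -c "
from plan import plan
plan([(528.8,307.9,153,95.3,16)])"
```

```text
t 32.4 p [ 614.5 -285.2  159.3] yaw 0.26 tilt 0.36 F [ 0.2 -0.3 -0.2] w 39.9
-> 528.8 307.9 153 95.3
   [37, -5, 0] [0.0, 0.0, -0.1]
   [37, -1, 0] [0.0, 0.0, -0.1]
   [37, 2, 0] [0.0, 0.0, -0.1]
   [37, 6, 0] [0.0, 0.0, -0.1]
   [36, 10, 0] [0.0, 0.0, -0.1]
   [35, 13, 0] [0.0, 0.0, -0.11]
   [33, 17, 0] [0.0, 0.0, -0.1]
   [32, 20, 1] [0.0, 0.0, -0.11]
   [29, 24, 0] [0.0, 0.0, -0.1]
   [27, 26, 1] [0.0, 0.0, -0.11]
   [24, 29, 0] [0.0, 0.0, -0.1]
   [21, 32, 1] [0.0, 0.0, -0.11]
   [17, 33, 0] [0.0, 0.0, -0.1]
   [13, 35, 1] [0.0, 0.0, -0.11]
   [10, 36, 0] [0.0, 0.0, -0.1]
   [6, 38, 1] [0.0, 0.01, -0.11]
```

The grip reads 39.9 mm at 8.9 N, unlike the earlier spools, so I look.

```bash
python3 - <<'E'
from h import *
s=optics.snapshot('wrist'); P=pts(s); t=optics.snapshot('top'); c=optics.snapshot('scene')
st=status.read_state();print(st['width'],st['finger_force'],st['eef_pos'])
im=[s['img']]
# project tcp into scene
o=rot(c['attitude']).T@(st['eef_pos']-np.array(c['xyz'])); u=int(c['fx']*o[0]/o[2]+c['cx']);v=int(c['fy']*o[1]/o[2]+c['cy']);print(u,v)
k=c['img'][max(0,v-50):v+78,max(0,u-64):u+64]; k=cv2.resize(k,None,fx=3,fy=3,interpolation=cv2.INTER_CUBIC)[:384]
w=s['img'][90:346,60:460]; w=cv2.resize(w,(400,384)); 
cv2.imwrite('pics/g3.png',np.hstack([w,k]))
E
```

```text
0.04064338776772198 8.883624002337456 [ 0.61284659 -0.28352792  0.15420478]
206 219
```

View pics/g3.png

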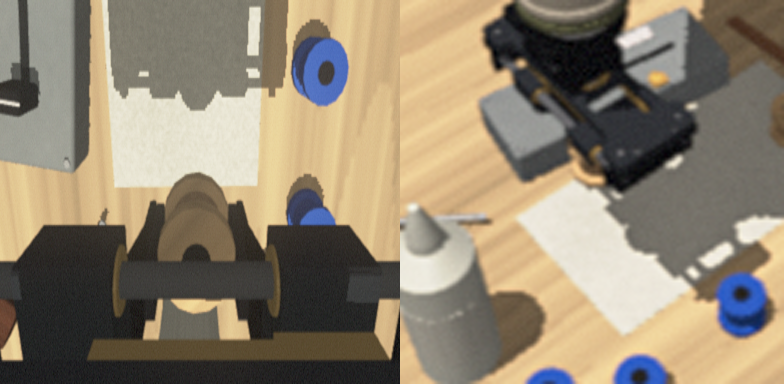

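```bash
python3 - <<'E'
from h import *
s=optics.snapshot('wrist'); P=pts(s); st=status.read_state(); p=st['eef_pos']
d=P-p; m=(abs(d[...,0])<.019)&(abs(d[...,1])<.03)&(d[...,2]>.005)&(d[...,2]<.03)
Q=P[m]; A=np.c_[Q[:,:2]-p[:2],np.ones(len(Q))]; c,res,_,_=np.linalg.lstsq(A,Q[:,2]-p[2],rcond=None)
r=A@c-(Q[:,2]-p[2]); k=abs(r)<.002; c=np.linalg.lstsq(A[k],Q[k,2]-p[2],rcond=None)[0]
print(m.sum(),k.sum(),'slopes',c, r.std()); print((Q[k].min(0)-p)*1000,(Q[k].max(0)-p)*1000)
E
```

```text
2738 2515 slopes [ 7.66976256e-05 -1.04861983e-02  1.85796657e-02] 0.001431128249604749
[-18.93881934 -23.14936452  15.70970192] [18.9999464  20.54804773 20.31674577]
```

The spool's top face is level (slope 0.01) and centred, so I tighten the grip and carry on.

Call:
arm_command(targets=[[30,[37,-5,0],[0,0,-0.1]],[30,[37,-1,0],[0,0,-0.1]],[30,[37,2,0],[0,0,-0.1]],[30,[37,6,0],[0,0,-0.1]],[30,[36,10,0],[0,0,-0.1]],[30,[35,13,0],[0,0,-0.11]],[30,[33,17,0],[0,0,-0.1]],[30,[32,20,0],[0,0,-0.11]]])

```text
clock: 33.58
eef_pos: [0.5697, 0.0127, 0.1536]
orientation: [-1.139, -2.926, 0.002]
force: [-0.1, 0.3, -1.0]
width: 0.0362
finger_force: 20.5
```

Call:
arm_command(targets=[[30,[29,24,0],[0,0,-0.1]],[30,[27,26,0],[0,0,-0.11]],[30,[24,29,0],[0,0,-0.1]],[30,[21,32,0],[0,0,-0.11]],[30,[17,33,0],[0,0,-0.1]],[30,[13,35,0],[0,0,-0.11]],[30,[10,36,0],[0,0,-0.1]],[30,[6,36,0],[0,0,-0.11]]])

```text
clock: 34.58
eef_pos: [0.5261, 0.3101, 0.1544]
orientation: [0.158, -3.137, -0.0]
force: [1.2, 0.2, -0.3]
width: 0.0366
finger_force: 20.5
```

Call:
arm_command(targets=[[30,[0,0,0],[0,0,0]],[30,[0,0,0],[0,0,0]],[30,[0,0,0],[0,0,0]]])

```text
clock: 34.95
eef_pos: [0.5271, 0.3068, 0.1546]
orientation: [-0.146, 3.138, -0.001]
force: [0.5, -0.4, -0.5]
width: 0.0362
finger_force: 20.5
```

```bash
python3 -c "
from plan import plan
plan([(528.8,307.9,43,95.3,5)])"
```

```text
t 35.0 p [527.1 306.8 154.6] yaw 95.32 tilt 0.02 F [ 0.5 -0.4 -0.5] w 36.2
-> 528.8 307.9 43 95.3
   [0, 0, 22] [0.0, 0.0, 0.0]
   [0, 0, 22] [0.0, 0.0, 0.0]
   [-1, 0, 23] [0.0, 0.0, 0.0]
   [0, 1, 22] [0.0, 0.0, 0.0]
   [-1, 0, 23] [0.0, 0.0, 0.0]
```

```bash
cat > held.py <<'E'
from h import *
s=optics.snapshot('wrist'); P=pts(s); st=status.read_state(); p=st['eef_pos'];M=rot(st['orientation'])
d=(P-p)@M; d[...,2]*=-1 # tool x,y,up
m=(abs(d[...,0])<.045)&(abs(d[...,1])<.016)&(d[...,2]>-.03)&(d[...,2]<.045)
Q=d[m]; print(m.sum()); 
for lo in range(-45,45,6):
    k=(Q[:,0]>lo/1000)&(Q[:,0]<=(lo+6)/1000)
    if k.sum()>5: print(lo,k.sum(),np.percentile(Q[k,2]*1000,[5,50,95]).round(1))
cv2.imwrite('pics/held.png',s['img'][120:340,130:390])
E
python3 held.py
```

```text
3391
-27 36 [17.3 17.9 18.6]
-21 292 [17.3 18.2 19. ]
-3 249 [17.3 18.2 19.3]
3 654 [-11.7  18.2  19.2]
9 1058 [-12.4  17.5  18.9]
15 1095 [-16.4  13.9  18.7]
21 7 [-17.3 -11.7  16.1]
```

View pics/held.png

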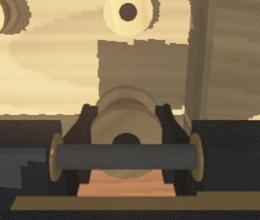

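The spool is held centred and level (top face −23 to +21 mm, 18 mm above the TCP). Place it.

Call:
arm_command(targets=[[30,[-1,0,25],[0,0,0]],[30,[0,0,30],[0,0,0]],[30,[0,0,30],[0,0,0]],[30,[0,0,18],[0,0,0]],[30,[0,0,0],[0,0,0]],[30,[0,0,7],[0,0,0]],[30,[0,0,0],[0,0,0]],[30,[0,0,0],[0,0,0]]])

```text
clock: 36.0
eef_pos: [0.528, 0.308, 0.0452]
orientation: [-0.148, 3.137, 0.001]
force: [-1.0, 1.1, -0.2]
width: 0.0363
finger_force: 20.6
```

Call:
arm_command(targets=[[60,[0,0,0],[0,0,0]],[60,[0,0,0],[0,0,0]],[60,[0,0,0],[0,0,0]],[60,[0,0,0],[0,0,0]],[60,[0,0,-10],[0,0,0]],[62,[0,0,-40],[0,0,0]],[62,[0,0,-50],[0,0,0]],[62,[0,0,0],[0,0,0]]])

```text
clock: 37.0
eef_pos: [0.53, 0.3089, 0.1497]
orientation: [-0.147, 3.132, 0.007]
force: [0.0, 0.3, -1.3]
width: 0.062
finger_force: 0.0
```

```bash
python3 - <<'E'
from dr import *; from plan import plan
s=optics.snapshot('wrist'); cv2.imwrite('pics/w5.png',s['img'])
P=pts(s);q=(P[...,:2]*1000-C)@np.c_[X,Y]; m=(abs(P[...,2]-.0605)<.004)&(abs(q[...,1])<120)&(q[...,0]>-255)&(q[...,0]<-110)
n,l,stt,c=cv2.connectedComponentsWithStats(m.astype(np.uint8))
for i in range(1,n):
    if stt[i,4]>100: print(stt[i,4],np.median(P[l==i],0).round(4),(q[l==i].min(0)+q[l==i].max(0))/2+[165,0])
s=optics.snapshot('top')
for o in spools(s,(0.52,0.75,-0.35,0)): print(o)
plan([(608.8,-58.5,150,0,14)])
E
```

```text
2125 [0.4665 0.3014 0.0602] [-50.10609464  64.3575485 ]
2189 [0.4807 0.1742 0.0601] [-47.60463879 -64.66083916]
1715 [0.5277 0.3069 0.0602] [11.46386699 64.39746539]
(249, 180, 8.8, np.int32(243), array([608.6, -58.3]))
t 37.1 p [527.9 307.9 145.4] yaw 95.4 tilt 0.08 F [-0.4 -0.1 -1.6] w 61.9
-> 608.8 -58.5 150 0
   [-3, -27, 0] [0.0, 0.0, 0.12]
   [-6, -26, 0] [0.0, 0.0, 0.12]
   [-10, -25, 0] [0.0, 0.0, 0.12]
   [-12, -24, 0] [0.0, 0.0, 0.12]
   [-15, -22, 0] [0.0, 0.0, 0.12]
   [-18, -20, -1] [0.0, 0.0, 0.12]
   [-20, -18, 0] [0.0, 0.0, 0.12]
   [-22, -15, -1] [0.0, 0.0, 0.12]
   [-24, -12, 0] [0.0, 0.0, 0.12]
   [-25, -10, -1] [0.0, 0.0, 0.12]
   [-26, -6, 0] [0.0, 0.0, 0.12]
   [-26, -3, -1] [0.0, 0.0, 0.12]
   [-27, -1, 0] [0.0, 0.0, 0.11]
   [-27, 3, -1] [0.0, 0.0, 0.12]
```

View pics/w5.png

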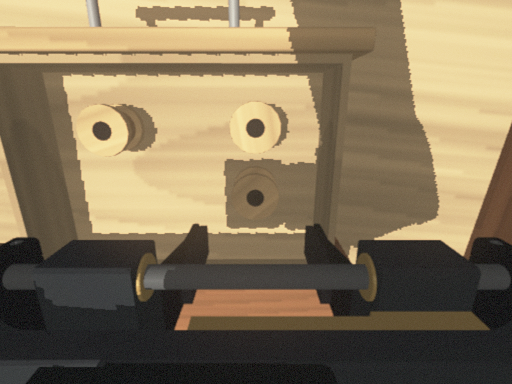

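Three spools stand upright in the drawer, at (102,130), (255,128) and (255,197). Now the last one.

Call:
arm_command(targets=[[62,[-3,-27,-1],[0,0,0.12]],[62,[-6,-26,-1],[0,0,0.12]],[62,[-10,-25,-1],[0,0,0.12]],[62,[-12,-24,-1],[0,0,0.12]],[62,[-15,-22,-1],[0,0,0.12]],[62,[-18,-20,0],[0,0,0.12]],[62,[-20,-18,0],[0,0,0.12]],[62,[-22,-15,0],[0,0,0.12]]])

```text
clock: 38.1
eef_pos: [0.5728, 0.0969, 0.1484]
orientation: [-1.323, -2.848, 0.002]
force: [-0.4, 0.3, -0.7]
width: 0.0616
finger_force: 0.0
```

Call:
arm_command(targets=[[62,[-24,-12,0],[0,0,0.12]],[62,[-25,-10,0],[0,0,0.12]],[62,[-26,-6,0],[0,0,0.12]],[62,[-26,-3,0],[0,0,0.12]],[62,[-27,-1,0],[0,0,0.11]],[62,[-27,3,0],[0,0,0.12]],[62,[0,0,0],[0,0,0]],[62,[0,0,0],[0,0,0]]])

```text
clock: 39.1
eef_pos: [0.6083, -0.0579, 0.1487]
orientation: [-2.224, -2.217, 0.001]
force: [0.2, 0.3, -0.5]
width: 0.0625
finger_force: 0.0
```

```bash
python3 - <<'E'
from dr import *; from plan import plan
s=optics.snapshot('wrist')
for o in spools(s,(0.52,0.70,-0.4,0)): print('w',o)
plan([(608.8,-58.5,18,0,5)])
E
```

```text
w (257, 192, 22.2, np.int32(1497), array([609.2, -58. ]))
t 39.1 p [608.4 -57.5 148.9] yaw -0.13 tilt 0.07 F [ 0.1  0.4 -0.2] w 61.8
-> 608.8 -58.5 18 0
   [0, 0, 26] [0.0, 0.0, 0.0]
   [0, 0, 26] [0.0, 0.0, 0.0]
   [0, 0, 26] [0.0, 0.0, 0.0]
   [-1, 0, 26] [0.0, 0.0, 0.0]
   [0, 1, 27] [0.0, 0.0, 0.0]
```

Call:
arm_command(targets=[[62,[0,1,27],[0,0,0]],[62,[0,0,30],[0,0,0]],[62,[0,0,30],[0,0,0]],[62,[0,0,28],[0,0,0]],[62,[0,0,15],[0,0,0]],[62,[0,0,0],[0,0,0]],[38,[0,0,0],[0,0,0]],[38,[0,0,0],[0,0,0]]])

```text
clock: 40.15
eef_pos: [0.6104, -0.0588, 0.0206]
orientation: [2.226, 2.215, 0.002]
force: [1.1, -0.1, -0.8]
width: 0.0493
finger_force: 0.0
```

Call:
arm_command(targets=[[38,[0,0,0],[0,0,0]],[38,[0,0,0],[0,0,0]],[38,[0,0,0],[0,0,0]],[38,[0,0,-20],[0,0,0]],[38,[0,0,-35],[0,0,0]],[38,[0,0,-40],[0,0,0]],[38,[0,0,-40],[0,0,0]],[38,[0,0,0],[0,0,0]]])

```text
clock: 41.15
eef_pos: [0.6115, -0.0594, 0.1589]
orientation: [2.225, 2.213, 0.008]
force: [-0.1, 0.6, -1.5]
width: 0.0382
finger_force: 14.9
```

```bash
python3 -c "
from plan import plan
plan([(540.9,178.5,153,95.3,14)])"
```

```text
t 41.1 p [611.5 -59.4 158.9] yaw -0.31 tilt 0.36 F [-0.1  0.6 -1.5] w 38.2
-> 540.9 178.5 153 95.3
   [17, -5, 0] [0.0, 0.0, -0.12]
   [17, -3, 0] [0.0, 0.0, -0.12]
   [18, -1, 0] [0.0, 0.0, -0.12]
   [18, 1, 1] [0.0, 0.0, -0.12]
   [17, 3, 0] [0.0, 0.0, -0.12]
   [17, 5, 1] [0.0, 0.0, -0.12]
   [16, 7, 0] [0.0, 0.0, -0.12]
   [15, 9, 1] [0.0, 0.0, -0.12]
   [14, 11, 0] [0.0, 0.0, -0.12]
   [12, 13, 1] [0.0, 0.0, -0.12]
   [11, 14, 0] [0.0, 0.0, -0.12]
   [9, 15, 1] [0.0, 0.0, -0.12]
   [7, 17, 0] [0.0, 0.0, -0.11]
   [6, 17, 1] [0.0, 0.01, -0.12]
```

Call:
arm_command(targets=[[34,[17,-5,0],[0,0,-0.12]],[34,[17,-3,0],[0,0,-0.12]],[34,[18,-1,0],[0,0,-0.12]],[34,[18,1,0],[0,0,-0.12]],[34,[17,3,0],[0,0,-0.12]],[34,[17,5,0],[0,0,-0.12]],[34,[16,7,0],[0,0,-0.12]],[34,[15,9,0],[0,0,-0.12]]])

```text
clock: 42.15
eef_pos: [0.568, 0.0763, 0.1544]
orientation: [-0.946, -2.995, 0.001]
force: [0.8, 1.0, -1.1]
width: 0.0365
finger_force: 20.6
```

Call:
arm_command(targets=[[34,[14,11,0],[0,0,-0.12]],[34,[12,13,0],[0,0,-0.12]],[34,[11,14,0],[0,0,-0.12]],[34,[9,15,0],[0,0,-0.12]],[34,[7,17,0],[0,0,-0.11]],[34,[6,17,0],[0,0,-0.12]],[34,[0,0,0],[0,0,0]],[34,[0,0,0],[0,0,0]]])

```text
clock: 43.15
eef_pos: [0.5391, 0.1779, 0.1545]
orientation: [0.142, -3.138, 0.001]
force: [0.4, 0.4, -0.6]
width: 0.0362
finger_force: 20.6
```

```bash
python3 held.py; python3 -c "
from plan import plan
plan([(540.9,178.5,43,95.3,5)])"
```

```text
3409
-21 222 [17.3 18.2 19.1]
-3 253 [17.4 18.3 19.2]
3 622 [17.1 18.3 19.4]
9 828 [-12.1  17.9  19. ]
15 1192 [-14.4  13.6  18.8]
21 287 [-17.7  13.1  18.1]
t 43.2 p [539.2 177.7 154.5] yaw 95.19 tilt 0.03 F [ 0.   0.  -1.2] w 36.3
-> 540.9 178.5 43 95.3
   [0, 0, 22] [0.0, 0.0, 0.0]
   [0, 0, 22] [0.0, 0.0, 0.0]
   [-1, 0, 23] [0.0, 0.0, 0.0]
   [0, 0, 22] [0.0, 0.0, 0.0]
   [-1, 1, 23] [0.0, 0.0, 0.0]
```

Call:
arm_command(targets=[[34,[-1,0,25],[0,0,0]],[34,[0,0,30],[0,0,0]],[34,[0,0,30],[0,0,0]],[34,[0,0,18],[0,0,0]],[34,[0,0,0],[0,0,0]],[34,[0,0,7],[0,0,0]],[34,[0,0,0],[0,0,0]],[34,[0,0,0],[0,0,0]]])

```text
clock: 44.2
eef_pos: [0.5403, 0.1793, 0.0451]
orientation: [-0.148, 3.137, 0.001]
force: [0.4, 0.1, -0.1]
width: 0.0366
finger_force: 20.6
```

Call:
arm_command(targets=[[60,[0,0,0],[0,0,0]],[60,[0,0,0],[0,0,0]],[60,[0,0,0],[0,0,0]],[60,[0,0,0],[0,0,0]],[60,[0,0,-10],[0,0,0]],[62,[0,0,-40],[0,0,0]],[62,[0,0,-50],[0,0,0]],[62,[0,0,0],[0,0,0]]])

```text
clock: 45.2
eef_pos: [0.5423, 0.1798, 0.1493]
orientation: [-0.147, 3.131, 0.005]
force: [-0.4, -0.1, 0.0]
width: 0.0621
finger_force: 0.0
```

```bash
python3 - <<'E'
from dr import *; from plan import plan
s=optics.snapshot('wrist'); P=pts(s);q=(P[...,:2]*1000-C)@np.c_[X,Y]; m=(abs(P[...,2]-.0605)<.004)&(abs(q[...,1])<120)&(q[...,0]>-255)&(q[...,0]<-110)
n,l,stt,c=cv2.connectedComponentsWithStats(m.astype(np.uint8))
for i in range(1,n):
    if stt[i,4]>100: print(stt[i,4],np.median(P[l==i],0).round(4),(q[l==i].min(0)+q[l==i].max(0))/2+[165,0])
s=optics.snapshot('top')
for o in spools(s,(0.3,0.85,-0.5,0.1)): print(o)
plan([(369,228.3,150,5.3,11)])
E
```

```text
2193 [0.4666 0.3004 0.0601] [-49.84893023  64.37589056]
2111 [0.4809 0.1731 0.0601] [-47.35919747 -64.56892866]
1728 [0.5387 0.1786 0.0601] [ 10.71910754 -64.50227517]
1751 [0.5278 0.3058 0.0601] [11.87411757 63.51349187]
(296, 242, 51.7, np.int32(2099), array([ 460.9, -177.1]))
t 45.3 p [540.2 179.2 145.3] yaw 95.4 tilt 0.09 F [-0.8  0.2 -1.2] w 62.0
-> 369 228.3 150 5.3
   [15, 6, 0] [0.0, 0.0, 0.14]
   [16, 4, 0] [0.0, 0.0, 0.14]
   [16, 1, -1] [0.0, 0.0, 0.14]
   [16, -1, 0] [0.0, 0.0, 0.14]
   [16, -3, -1] [0.0, 0.0, 0.14]
   [15, -5, 0] [0.0, 0.0, 0.15]
   [14, -7, -1] [0.0, 0.0, 0.14]
   [13, -9, 0] [0.0, 0.0, 0.15]
   [12, -12, -1] [0.0, 0.0, 0.14]
   [10, -13, 0] [0.0, 0.0, 0.15]
   [8, -14, -1] [0.0, 0.0, 0.14]
```

All four spools stand upright at z=60 mm and none are left on the paper. Now the handle.

Call:
arm_command(targets=[[40,[15,6,0],[0,0,0.14]],[40,[16,4,0],[0,0,0.14]],[30,[16,1,0],[0,0,0.14]],[26,[16,-1,0],[0,0,0.14]],[26,[16,-3,0],[0,0,0.14]],[26,[15,-5,0],[0,0,0.15]],[26,[14,-7,0],[0,0,0.14]],[26,[13,-9,0],[0,0,0.15]]], newtons=30)

```text
clock: 46.3
eef_pos: [0.4155, 0.2142, 0.1435]
orientation: [-1.575, -2.718, 0.003]
force: [-0.5, 1.0, -0.7]
width: 0.0261
finger_force: 0.0
```

Call:
arm_command(targets=[[26,[12,-12,0],[0,0,0.14]],[26,[10,-13,0],[0,0,0.15]],[26,[8,-14,0],[0,0,0.14]],[26,[0,0,0],[0,0,0]],[26,[0,0,0],[0,0,0]],[26,[0,0,0],[0,0,0]]])

```text
clock: 47.05
eef_pos: [0.3694, 0.2274, 0.1444]
orientation: [2.112, 2.325, -0.0]
force: [-0.2, -0.2, 0.3]
width: 0.0261
finger_force: 0.0
```

```bash
python3 - <<'E'
from dr import *; from plan import plan
s=optics.snapshot('wrist'); P=pts(s);q=(P[...,:2]*1000-C)@np.c_[X,Y];Z=P[...,2]
m=(Z>.062)&(Z<.076)&(q[...,0]<-305)&(q[...,0]>-340)&(abs(q[...,1])<80)
k=m&(abs(q[...,1])<45)
c=np.percentile(q[k][:,0],[3,97]).mean(); print('bar x',np.percentile(q[k][:,0],[3,97]),'y',np.percentile(q[m][:,1],[1,99]),k.sum(), C+c*X-1*Y)
plan([(*(C+c*X-1*Y).round(1),63,5.3,6)])
E
```

```text
bar x [-323.50326994 -313.59801717] y [-55.3046228   61.72847511] 1230 [370.10362718 226.87956523]
t 47.1 p [369.4 227.4 144.4] yaw 5.48 tilt 0.01 F [-0.   0.9 -1. ] w 26.0
-> 370.1 226.9 63 5.3
   [0, 0, 14] [0.0, 0.0, 0.0]
   [0, 0, 13] [0.0, 0.0, 0.0]
   [0, 0, 14] [0.0, 0.0, 0.0]
   [0, 0, 13] [0.0, 0.0, 0.0]
   [0, 0, 14] [0.0, 0.0, 0.0]
   [-1, 1, 13] [0.0, 0.0, 0.0]
```

Call:
arm_command(targets=[[26,[0,0,16],[0,0,0]],[26,[0,0,22],[0,0,0]],[26,[0,0,22],[0,0,0]],[26,[0,0,16],[0,0,0]],[26,[0,0,5],[0,0,0]],[5,[0,0,0],[0,0,0]],[5,[0,0,0],[0,0,0]],[5,[0,0,0],[0,0,0]]])

```text
clock: 48.1
eef_pos: [0.3703, 0.2281, 0.0643]
orientation: [2.113, 2.323, 0.005]
force: [4.4, 0.1, -4.5]
width: 0.01
finger_force: 30.0
```

Call:
arm_command(targets=[[5,[0,0,0],[0,0,0]],[5,[0,3,0],[0,0,0]],[5,[0,7,0],[0,0,0]],[5,[0,11,0],[0,0,0]],[5,[0,14,0],[0,0,0]],[5,[0,14,0],[0,0,0]],[5,[0,14,0],[0,0,0]],[5,[0,14,0],[0,0,0]]])

```text
clock: 49.1
eef_pos: [0.4465, 0.2353, 0.0642]
orientation: [-2.113, -2.324, -0.001]
force: [-1.2, -1.1, 7.1]
width: 0.0096
finger_force: 30.0
```

Call:
arm_command(targets=[[5,[0,14,0],[0,0,0]],[5,[0,14,0],[0,0,0]],[5,[0,14,0],[0,0,0]],[5,[0,13,0],[0,0,0]],[5,[0,10,0],[0,0,0]],[5,[0,7,0],[0,0,0]],[5,[0,5,0],[0,0,0]],[5,[0,3,0],[0,0,0]]])

```text
clock: 50.1
eef_pos: [0.526, 0.2428, 0.0643]
orientation: [2.113, 2.324, 0.002]
force: [-0.8, -0.4, 5.1]
width: 0.0099
finger_force: 30.0
```

Call:
arm_command(targets=[[5,[0,3,0],[0,0,0]],[5,[0,2,0],[0,0,0]],[5,[0,2,0],[0,0,0]],[5,[0,2,0],[0,0,0]],[5,[0,0,0],[0,0,0]]])

```text
clock: 50.72
eef_pos: [0.535, 0.2436, 0.0643]
orientation: [2.113, 2.324, 0.002]
force: [0.7, -1.5, 4.6]
width: 0.0098
finger_force: 30.0
```

Call:
arm_command(targets=[[5,[0,2,0],[0,0,0]],[5,[0,2,0],[0,0,0]],[5,[0,0,0],[0,0,0]]])

```text
clock: 51.1
eef_pos: [0.5354, 0.2436, 0.0641]
orientation: [-2.11, -2.322, 0.008]
force: [-18.8, -5.4, 22.8]
width: 0.0096
finger_force: 30.0
```

Call:
arm_command(targets=[[5,[0,-3,0],[0,0,0]],[26,[0,0,0],[0,0,0]],[26,[0,0,0],[0,0,0]],[26,[0,0,0],[0,0,0]],[26,[0,0,-15],[0,0,0]],[26,[0,0,-40],[0,0,0]],[26,[0,0,-50],[0,0,0]],[40,[0,0,0],[0,0,0]]])

```text
clock: 52.1
eef_pos: [0.5375, 0.2444, 0.1737]
orientation: [2.113, 2.323, 0.012]
force: [0.7, -0.6, 0.1]
width: 0.0308
finger_force: 0.0
```

```bash
python3 - <<'E'
from dr import *; from plan import plan
s=optics.snapshot('wrist'); P=pts(s);q=(P[...,:2]*1000-C)@np.c_[X,Y];Z=P[...,2]
k=(Z>.062)&(Z<.076)&(abs(q[...,1])<45)&(q[...,0]<-140)&(q[...,0]>-190)
print('bar',np.percentile(q[k][:,0],[3,97]),k.sum())
s=optics.snapshot('top');P=pts(s);Z=P[...,2]
g=(abs(Z-.077)<.006)&(P[...,0]>.39)&(P[...,0]<.51)&(P[...,1]>-.33)&(P[...,1]<-.05);print('grip',rect(P,g),g.sum())
plan([(451.8,-246.8,170,82.84,14)])
E
```

```text
bar [-158.23641561 -148.48302444] 985
grip ((452.8797607421875, -245.56307983398438), (16.498567581176758, 25.61594581604004), 82.18283081054688) 74
t 52.2 p [535.5 243.8 169.5] yaw 5.45 tilt 0.1 F [-0.4 -0.1 -0.1] w 35.7
-> 451.8 -246.8 170 82.84
   [-34, -9, 0] [0.0, 0.0, -0.1]
   [-33, -13, 0] [0.0, 0.0, -0.1]
   [-32, -16, 0] [0.0, 0.0, -0.1]
   [-30, -19, 0] [0.0, 0.0, -0.1]
   [-28, -22, 0] [0.0, 0.0, -0.1]
   [-26, -25, 0] [0.0, 0.0, -0.09]
   [-23, -27, 0] [0.0, 0.0, -0.1]
   [-21, -29, 0] [0.0, 0.0, -0.09]
   [-18, -31, 0] [0.0, 0.0, -0.1]
   [-15, -32, 0] [0.0, 0.0, -0.09]
   [-12, -33, 0] [0.0, 0.0, -0.1]
   [-8, -35, 0] [0.0, 0.0, -0.09]
   [-5, -35, -1] [0.0, 0.0, -0.1]
   [-2, -35, 0] [0.0, 0.0, -0.09]
```

Call:
arm_command(targets=[[40,[-34,-9,0],[0,0,-0.1]],[40,[-33,-13,0],[0,0,-0.1]],[40,[-32,-16,0],[0,0,-0.1]],[40,[-30,-19,0],[0,0,-0.1]],[40,[-28,-22,0],[0,0,-0.1]],[40,[-26,-25,0],[0,0,-0.09]],[40,[-23,-27,0],[0,0,-0.1]],[40,[-21,-29,0],[0,0,-0.09]]], newtons=15)

```text
clock: 53.2
eef_pos: [0.4859, -0.0383, 0.1677]
orientation: [-1.066, -2.954, 0.001]
force: [1.4, 0.1, -0.4]
width: 0.04
finger_force: 0.0
```

Call:
arm_command(targets=[[40,[-18,-31,0],[0,0,-0.1]],[40,[-15,-32,0],[0,0,-0.09]],[40,[-12,-33,0],[0,0,-0.1]],[40,[-8,-35,0],[0,0,-0.09]],[40,[-5,-35,0],[0,0,-0.1]],[40,[-2,-35,0],[0,0,-0.09]],[40,[0,0,0],[0,0,0]],[40,[0,0,0],[0,0,0]]])

```text
clock: 54.2
eef_pos: [0.4514, -0.2461, 0.1678]
orientation: [-0.198, -3.134, -0.001]
force: [-0.6, 0.6, -0.4]
width: 0.04
finger_force: 0.0
```

```bash
cat > ctl.py <<'E'
from m import *
a=np.radians(82.83);BY=np.array([np.cos(a),np.sin(a)]);BX=np.array([BY[1],-BY[0]]);BC=np.array([461.2,-178.1])
def look(n):
    s=optics.snapshot(n); P=pts(s);Z=P[...,2];q=(P[...,:2]*1000-BC)@np.c_[BX,BY]
    hsv=cv2.cvtColor(s['img'],cv2.COLOR_BGR2HSV)
    br=(hsv[...,0]>12)&(hsv[...,0]<35)&(hsv[...,1]>100)&(abs(Z-.048)<.006)&(abs(q[...,0]-30)<18)&(abs(q[...,1]-42)<25)
    if br.sum()>8:
        b=q[br]; ed=np.linspace(b[:,0].min(),b[:,0].max(),5)
        print(n,'brass',br.sum(),'x',b[:,0].min().round(1),b[:,0].max().round(1),'y mid',((b[:,1].min()+b[:,1].max())/2).round(2),[np.round((b[k,1].min()+b[k,1].max())/2,1) for k in [(b[:,0]>=l)&(b[:,0]<=h) for l,h in zip(ed,ed[1:])] if k.any()])
    g=(Z>.072)&(Z<.083)&(abs(q[...,0])<16)&(abs(q[...,1])<90)
    if g.sum()>8: print(n,'grip',g.sum(),'y',np.percentile(q[g][:,1],[2,98]).round(1),np.percentile(q[g][:,1],[2,98]).mean().round(2))
    return s
E
python3 - <<'E'
from ctl import *; from plan import plan
s=look('wrist'); look('top'); cv2.imwrite('pics/w6.png',s['img'])
plan([(451.8,-246.8,62.5,82.84,5)])
E
```

```text
wrist brass 232 x 22.6 42.0 y mid 41.94 [np.float64(40.9), np.float64(41.0), np.float64(41.2), np.float64(41.9)]
wrist grip 455 y [-76.6 -61.8] -69.2
top brass 47 x 23.8 42.0 y mid 42.42 [np.float64(42.9), np.float64(42.0), np.float64(42.9), np.float64(43.3)]
t 54.3 p [ 451.9 -245.7  168.1] yaw 82.84 tilt 0.05 F [-0.2  1.  -0. ] w 40.0
-> 451.8 -246.8 62.5 82.84
   [0, 0, 21] [0.0, 0.0, 0.0]
   [0, 0, 21] [0.0, 0.0, 0.0]
   [0, 0, 21] [0.0, 0.0, 0.0]
   [0, -1, 21] [0.0, 0.0, 0.0]
   [0, 0, 22] [0.0, 0.0, 0.0]
```

Call:
arm_command(targets=[[40,[0,0,22],[0,0,0]],[40,[0,-1,30],[0,0,0]],[40,[0,0,30],[0,0,0]],[40,[0,0,18],[0,0,0]],[40,[0,0,5],[0,0,0]],[10,[0,0,0],[0,0,0]],[10,[0,0,0],[0,0,0]],[10,[0,0,0],[0,0,0]]])

```text
clock: 55.3
eef_pos: [0.4521, -0.2476, 0.0642]
orientation: [0.197, 3.134, 0.001]
force: [0.9, 14.4, 6.4]
width: 0.018
finger_force: 8.4
```

Call:
arm_command(targets=[[10,[0,0,0],[0,0,0]],[10,[0,0,0],[0,0,0]],[10,[0,0,0],[0,0,0]],[10,[0,10,0],[0,0,0]],[10,[0,18,0],[0,0,0]],[10,[0,18,0],[0,0,0]],[10,[0,18,0],[0,0,0]],[10,[0,18,0],[0,0,0]]])

```text
clock: 56.3
eef_pos: [0.4624, -0.1662, 0.0642]
orientation: [0.198, 3.134, -0.001]
force: [-0.8, -1.7, 3.1]
width: 0.0157
finger_force: 15.0
```

Call:
arm_command(targets=[[10,[0,14,0],[0,0,0]],[10,[0,10,0],[0,0,0]],[10,[0,5,0],[0,0,0]],[10,[0,0,0],[0,0,0]],[10,[0,0,0],[0,0,0]],[10,[0,0,0],[0,0,0]]])

```text
clock: 57.05
eef_pos: [0.4661, -0.137, 0.0641]
orientation: [0.197, 3.134, 0.001]
force: [-0.3, 1.2, 5.7]
width: 0.0158
finger_force: 15.0
```

```bash
python3 - <<'E'
from ctl import *
st=status.read_state(); p=st['eef_pos'][:2]*1000; print(p,(p-BC)@BY,(p-np.array([451.7,-246.7]))@BY,st['force'],st['width'])
s=look('wrist')
E
```

```text
[ 466.09586882 -136.99481646] 41.39482052534954 110.64411212526835 [-0.2979917   1.20423294  5.70998235] 0.015811310901258036
wrist brass 45 x 40.7 43.2 y mid 41.6 [np.float64(41.9), np.float64(41.2), np.float64(41.9), np.float64(44.8)]
wrist grip 1185 y [24.5 56.6] 40.54
```

Call:
arm_command(targets=[[40,[0,0,0],[0,0,0]],[40,[0,0,0],[0,0,0]],[40,[0,0,0],[0,0,0]],[40,[0,0,-15],[0,0,0]],[40,[0,0,-35],[0,0,0]],[40,[0,0,-50],[0,0,0]],[40,[-10,0,-10],[0,0,0]],[40,[0,0,0],[0,0,0]]])

```text
clock: 58.1
eef_pos: [0.4763, -0.139, 0.1743]
orientation: [0.197, 3.134, 0.0]
force: [-0.9, -0.2, 0.0]
width: 0.0402
finger_force: 0.0
```

```bash
python3 - <<'E'
from dr import *
from ctl import *
s=look('wrist'); look('top'); c=s['img']; look('scene')
P=pts(s);q=(P[...,:2]*1000-BC)@np.c_[BX,BY]
m=(abs(q[...,0]-10)<45)&(abs(q[...,1]-42)<35)&(P[...,2]>.03)&(P[...,2]<.09); v,u=np.nonzero(m)
cv2.imwrite('pics/w7.png',cv2.resize(c[v.min():v.max(),u.min():u.max()],None,fx=4,fy=4)[:600,:800])
s=optics.snapshot('top'); P=pts(s);Z=P[...,2];from dr import X,Y,C
q=(P[...,:2]*1000-C)@np.c_[X,Y];k=(Z>.058)&(Z<.078)&(abs(q[...,1])<45)&(q[...,0]<-140)&(q[...,0]>-190);print('bar',np.percentile(q[k][:,0],[3,97]))
E
```

```text
wrist brass 196 x 24.5 42.2 y mid 42.33 [np.float64(41.8), np.float64(42.3), np.float64(42.3), np.float64(41.8)]
wrist grip 451 y [32.7 47.7] 40.2
scene brass 25 x 26.5 44.2 y mid 44.19 [np.float64(45.3), np.float64(44.0), np.float64(45.2), np.float64(42.9)]
scene grip 35 y [35.6 50.8] 43.16
bar [-158.44091883 -148.22335761]
```

View pics/w7.png

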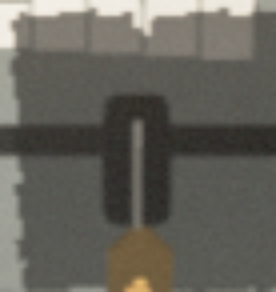

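The close crop shows the white line on the grip (u≈137) level with the brass tip (u≈139), an error of about 1–2 mm. The drawer bar is at its shut position and the arm is clear, so I hand in.

```bash
python3 -c "
from cell import order
print(order.job_done())"
```

```text
the job is handed in; nothing more can be done
None
```

I put all four spools upright in the drawer, shut it, set the airflow grip to within about 1–2 mm of the pointer tip, and handed the job in at about 58 s; no verdict came back.

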